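Check the charging dock, load the packs and switch it on

ROBOT

A 6-joint arm with a two-finger parallel gripper is mounted at the origin on a cart in front of the work surface, level with it; the furniture and walls round the work are solid. World frame = base frame: x ahead of the robot, y to its left, z up, the work surface at z = 0. Lengths are in mm, angles in rad, forces in N, time in s.
With the tool pointing down it reaches from about 400 to 925 mm from the base axis. Payload 12.5 kg.
Tool frame: the origin (TCP) lies at the very end of the fingers, on their centre line; the grasp point (between the pads) lies env.grip_point_offset behind it (env.grip_point_offset is the distance from the TCP to the grasp point, in mm); y points along the fingers, z is the direction in which the jaws open and shut, and the axes are right-handed (so a half turn about y gives the same grasp; the last joint's range is limited). The gripper opens to 95 mm and grips with 3 to 60 N. Pads are 20 mm wide; open, the fingers measure 119 mm over their backs; the gripper's body (75 mm by 180 mm) begins 59 mm behind the grasp point.
Start: joints at [-0.106, 0.491, 1.559, -0, 1.092, -0.106], TCP at [625.017, 0.021, 214.661] pointing down, gripper open.
Joint ranges: [-3.1, 3.1], [-0.84, 2.19], [0.05, 2.79], [-1.13, 4.28], [0.06, 2.93], [-2.69, 2.69]. Speed limits (rad/s): [2.22, 2.22, 2.79, 3.14, 3.14, 3.14].

INTERFACE

Orientations are given as [roll, pitch, yaw] about the fixed x, y, z axes, in that order (R = Rz(yaw) Ry(pitch) Rx(roll)).
In Python, from cell import readout, read_camera, env, nets gives the robot as it stands.
- The arm moves only by the tool apply_moves, never from a script. Its argument "increments" is a list of rows, each a list of 3 entries, a list of its own where there are three numbers: the shift along the tool's x, y, z in cm, then the turn, a rotation vector about the tool's x, y, z in degrees, then the finger opening in cm, from 0 to 9.51. A call has exactly 5 rows; each row shifts and turns the pose as measured when the row begins, along the tool's axes as they then stand; what a row does not reach is not made up. A row lasts 1/8 s, in which the tool goes at most 62.5 mm and 10.7 degrees, less where a joint would pass 70% of its speed; a pose out of reach is approached as far as the arm can. A call with a gripper value outside its range is refused whole. The fingers move at their own pace and stop on an object; the grip force is fixed at half the most. Time passes only in rows, so rows that do not move let the fingers close, or fill a call up. It gives the time, the measured TCP pose, the force and the opening at its end, in the units of the state.
- readout.state(): the state, without advancing time (a new reading comes with each control period).
- read_camera(name): name is "scene" or "side" or "wrist"; returns a dict with "img" (420x560x3 uint8, red, green, blue), "vfov" (degrees; the focal length in pixels is half the picture's height over the tangent of half this angle, whatever the lens; pixels are square), "cx", "cy" (the principal point, pixels), "distortion" ([k1, k2, p1, p2, k3] as OpenCV has them; the pictures are not rectified), "rvec" (rotation vector, rad) and "tvec" (3), from world to camera coordinates, as OpenCV has them; the wrist camera has in their place "mount" (4x4, takes a point from camera to tool coordinates, whose origin is the TCP and whose axes are the tool frame's). Camera axes: x right, y down, z forward; pixel columns grow to the right and rows downward; lengths in mm; the calibration is good to about 2 mm. A picture is of the moment at which its call begins: read the wrist's pose just before it. There is no depth.
- env.job_done(): hands the job in, once; it reports no verdict.
Trained networks look in a picture, given as the dict that the camera call returned (one of the last four; its "shot" number tells which), for a name from the list of things; names that differ only in an ending like _2 or _b are one class to them, and where a whole thing is asked for, a point or a joint stands for the part that bears it (a point fixed in the world has none). Each returns a list of dicts, best first, with "confidence" (0 to 1); they miss things now and then, are a little off and sometimes report something else, mostly with a low value. They report only what shows in the picture. A call takes as long as a camera call. They do not tell look-alikes from the thing itself.
- nets.look_for(picture, thing): "point" ([x, y, z] in mm, in the coordinates of the camera as it stood for that picture, good to about 4 mm: the middle of the surface that is visible of it).
- nets.mark_of(picture, thing): "point" ([x, y, z] in mm, in the coordinates of the camera as it stood for that picture, good to about 4 mm: a listed point, or the origin of a listed thing).
The state is a dict: "t": time; "joints": joint angles; "qvel": joint speeds; "tau": joint torques, N m; "eef_pos": TCP position; "tcp_rot": TCP orientation; "ft_force": force on the tool from outside, world axes, zero at the start; "moment": the same for the moment, N m; "opening": opening from 0.0 (shut) to 1.0 (fully open).
Only numpy, scipy, OpenCV 4.12 (cv2) and the standard library are available. Lean on these libraries where they do the work, as an engineer would, in place of code of your own. Each camera call takes 0.05 s, during which the arm holds its last target. There are 200 camera calls.

TASK

Before loading the charging dock, check it: take the flat gauge from its stand and lower its blade into the blue, then the green, then the orange check slot, each time until the red line is level with the slot's mouth, holding it there for two seconds; then put it back upright, fully down in its stand. Next slide every battery pack that is on the counter, contacts first, into the bay of its own colour until it is fully home and the detent has snapped in, and last throw the power lever fully over, away from you. Leave the jug, shakers and glass alone.

Things in the scene. Friction and masses are not known exactly. Their poses are not given: they have to be found in the camera images.
- dock: Charging dock, fixed. Origin under the middle of its 160 x 350 mm base plate, 10 mm thick; x = the way packs slide in (away from you), y left, z up. Three bays, 80 mm apart, blue at y +80 mm, green, orange at y -80. End wall: face at x 74 mm, top at z 38. At its left end (y +150 mm) a check block 150 x 46 mm, 50 mm tall, with three slots; at its right end the power lever.
- shoe_mouth (a point): Middle of the green bay's shoe mouth, on the bay floor (10 mm above the counter), at x = 0 of the dock, axes as the dock's; the other bays are alike. Ahead of it (to x -80 mm) a flat open apron; beyond it, to the end wall at x 74, a shoe: ribs 64 mm apart inside, flaring 5 mm a side from x -18 to 0, with lips 50 mm apart, 8 to 12 mm above the floor, over the flanges.
- gauge: Flat contact gauge, kept upright with its blade down in the gauge stand. Origin at the middle of the blade's tip (lowest point), z up. Steel blade 22 mm wide (x), 4 mm thick (y), 72 mm long with a red line all round 20 mm above the tip; above it, from z = 70 to 115 mm, a yellow grip 32 mm (x) by 14 mm (y). 80 g. Either way round is the same.
- gauge_stand: Grey stand with a dark foot, fixed. Origin under its middle; x along its slot, z up. Block 54 x 46 mm, 50 mm tall, on a foot 74 x 66 mm.
- stand_mouth (a point): Centre of the stand's slot mouth, on the top face of the stand, 50 mm above the counter, axes as the stand's. The slot is 26 mm (x) by 8 mm (y), 44 mm deep; the gauge at rest stands on its bottom, tip 44 mm below the mouth.
- slot_blue (a point): Centre of the mouth of the blue bay's check slot, the front one of three in a row, 50 mm apart along x, on top of the check block, 50 mm above the counter, between two blue strips; axes as the dock's. The slot goes straight down 40 mm, is 26 mm long along x and 8 mm wide along y.
- pack_blue: Black battery pack with blue band and top, upright on the counter (None if absent). Origin at the middle of its underside, z up, +x to its nose (the end with two brass contacts, which goes in first). Body 70 mm long (x), 40 mm wide (y), top at 56 mm; foot flanges 6 mm thick, 60 mm over both. 0.18 to 0.33 kg. Its nose is ramped underneath; a notch there takes the detent.
- bay_blue (a point): Where the origin of the blue pack is when fully home in the blue bay (on the bay floor, 10 mm above the counter, 38 mm beyond the shoe's mouth); axes as the dock's. Home, the pack's nose is within 1 mm of the end wall.
- detent_blue (a joint): Spring detent in the floor of the blue bay, 15 mm beyond bay_blue in x: how far its steel bump (3 mm proud) is pressed down, m. 0 = up; 0.001 to 0.003 while a pack's foot is over it; back to 0 when it has snapped into the notch of a pack that is home. It takes about 4 to 12 N along the bay to push a pack over it, and as much to pull it off again.
- slot_green (a point): Centre of the mouth of the green bay's check slot, the middle one of three in a row, 50 mm apart along x, on top of the check block, 50 mm above the counter, between two green strips; axes as the dock's. The slot goes straight down 40 mm, is 26 mm long along x and 8 mm wide along y.
- pack_green: Black battery pack with green band and top, upright on the counter (None if absent). Origin at the middle of its underside, z up, +x to its nose (the end with two brass contacts, which goes in first). Body 70 mm long (x), 40 mm wide (y), top at 56 mm; foot flanges 6 mm thick, 60 mm over both. 0.18 to 0.33 kg. Its nose is ramped underneath; a notch there takes the detent.
- bay_green (a point): Where the origin of the green pack is when fully home in the green bay (on the bay floor, 10 mm above the counter, 38 mm beyond the shoe's mouth); axes as the dock's. Home, the pack's nose is within 1 mm of the end wall.
- detent_green (a joint): Spring detent in the floor of the green bay, 15 mm beyond bay_green in x: how far its steel bump (3 mm proud) is pressed down, m. 0 = up; 0.001 to 0.003 while a pack's foot is over it; back to 0 when it has snapped into the notch of a pack that is home. It takes about 4 to 12 N along the bay to push a pack over it, and as much to pull it off again.
- slot_orange (a point): Centre of the mouth of the orange bay's check slot, the back one of three in a row, 50 mm apart along x, on top of the check block, 50 mm above the counter, between two orange strips; axes as the dock's. The slot goes straight down 40 mm, is 26 mm long along x and 8 mm wide along y.
- pack_orange: Black battery pack with orange band and top, upright on the counter (None if absent). Origin at the middle of its underside, z up, +x to its nose (the end with two brass contacts, which goes in first). Body 70 mm long (x), 40 mm wide (y), top at 56 mm; foot flanges 6 mm thick, 60 mm over both. 0.18 to 0.33 kg. Its nose is ramped underneath; a notch there takes the detent.
- bay_orange (a point): Where the origin of the orange pack is when fully home in the orange bay (on the bay floor, 10 mm above the counter, 38 mm beyond the shoe's mouth); axes as the dock's. Home, the pack's nose is within 1 mm of the end wall.
- detent_orange (a joint): Spring detent in the floor of the orange bay, 15 mm beyond bay_orange in x: how far its steel bump (3 mm proud) is pressed down, m. 0 = up; 0.001 to 0.003 while a pack's foot is over it; back to 0 when it has snapped into the notch of a pack that is home. It takes about 4 to 12 N along the bay to push a pack over it, and as much to pull it off again.
- power_lever_tip (a point): Centre of the red ball (26 mm) on the tip of the steel power lever. The lever swings in the dock's x-z plane about a pivot 32 mm above the counter at x -20, y -152 mm of the dock, 60 mm from the ball; its grey block (70 x 50 mm) reaches 35 mm above the counter. Off, it leans towards the robot, the ball 29 mm ahead of the pivot and 85 mm above the counter.
- power_lever (a joint): Angle of the power lever, rad: 0 = off, leaning 0.5 rad towards the robot; 1.0 = fully on, leaning 0.5 rad the other way (dock +x), against its stop. It stays where it is left; about 1 N at the ball moves it.
- syrup_jug: Bystander: glass syrup jug with black handle, 131 mm tall; origin under its middle.
- sugar_shaker: Bystander: shaker with grey lid and brown contents, 44 mm wide, 90 mm tall; origin under its middle.
- tumbler: Bystander: clear glass tumbler, 80 mm wide, 91 mm tall; origin under its middle.
- salt_shaker: Bystander: shaker with grey lid and white contents, 44 mm wide, 90 mm tall; origin under its middle.
There are look-alikes about, which are no part of the job. Leave any turquoise look-alike of the pack_green alone.

How it is judged (in metres and radians):
On the way, in this order (a step that is already met when the one before it is completed fails the run):
1. before any pack is loaded, the gauge is held upright in the blue check slot with its red line level with the mouth (within 5 mm) (z of gauge in the frame of slot_blue between -0.025 and -0.015 m and x of gauge in the frame of slot_blue between -0.006 and 0.006 m and y of gauge in the frame of slot_blue between -0.004 and 0.004 m and angle between gauge's own z axis and vertical below 0.12 rad and horizontal distance between pack_blue and bay_blue above 0.06 m and horizontal distance between pack_green and bay_green above 0.06 m and horizontal distance between pack_orange and bay_orange above 0.06 m), for 1 s.
2. before any pack is loaded, the gauge is held upright in the green check slot with its red line level with the mouth (within 5 mm) (z of gauge in the frame of slot_green between -0.025 and -0.015 m and x of gauge in the frame of slot_green between -0.006 and 0.006 m and y of gauge in the frame of slot_green between -0.004 and 0.004 m and angle between gauge's own z axis and vertical below 0.12 rad and horizontal distance between pack_blue and bay_blue above 0.06 m and horizontal distance between pack_green and bay_green above 0.06 m and horizontal distance between pack_orange and bay_orange above 0.06 m), for 1 s.
3. before any pack is loaded, the gauge is held upright in the orange check slot with its red line level with the mouth (within 5 mm) (z of gauge in the frame of slot_orange between -0.025 and -0.015 m and x of gauge in the frame of slot_orange between -0.006 and 0.006 m and y of gauge in the frame of slot_orange between -0.004 and 0.004 m and angle between gauge's own z axis and vertical below 0.12 rad and horizontal distance between pack_blue and bay_blue above 0.06 m and horizontal distance between pack_green and bay_green above 0.06 m and horizontal distance between pack_orange and bay_orange above 0.06 m), for 1 s.
4. before any pack is loaded, the gauge is back upright and fully down in its stand (z of gauge in the frame of stand_mouth between -0.048 and -0.04 m and x of gauge in the frame of stand_mouth between -0.006 and 0.006 m and y of gauge in the frame of stand_mouth between -0.005 and 0.005 m and angle between gauge's own z axis and vertical below 0.15 rad and horizontal distance between pack_blue and bay_blue above 0.06 m and horizontal distance between pack_green and bay_green above 0.06 m and horizontal distance between pack_orange and bay_orange above 0.06 m), for 0.2 s.
5. every pack present is home in its bay, the power lever still off (x of pack_blue in the frame of bay_blue between -0.004 and 0.004 m and y of pack_blue in the frame of bay_blue between -0.004 and 0.004 m and z of pack_blue in the frame of bay_blue between -0.003 and 0.003 m and angle between the x axis of pack_blue and the x axis of bay_blue, either way round below 0.08 rad and angle between each of pack_blue, pack_green, pack_orange's own z axis and vertical below 0.08 rad and linear speed of each of pack_blue, pack_green, pack_orange below 0.02 m/s and value of joint each of detent_blue, detent_green, detent_orange below 0.0012 m and x of pack_green in the frame of bay_green between -0.004 and 0.004 m and y of pack_green in the frame of bay_green between -0.004 and 0.004 m and z of pack_green in the frame of bay_green between -0.003 and 0.003 m and angle between the x axis of pack_green and the x axis of bay_green, either way round below 0.08 rad and x of pack_orange in the frame of bay_orange between -0.004 and 0.004 m and y of pack_orange in the frame of bay_orange between -0.004 and 0.004 m and z of pack_orange in the frame of bay_orange between -0.003 and 0.003 m and angle between the x axis of pack_orange and the x axis of bay_orange, either way round below 0.08 rad and value of joint power_lever below 0.4 rad), for 0.2 s.
6. the power lever is on (value of joint power_lever above 0.8 rad), for 0.2 s.
At the end, for the whole second after the job is handed in: Every pack present is home in the bay of its colour (within 4 mm along and across, 3 mm in height, 0.08 rad), nose first, with the detent up (pressed less than 1.2 mm); the gauge stands upright in its stand, within 4 mm of fully down; the power lever is on (over 0.8 rad); all is at rest (x of pack_blue in the frame of bay_blue between -0.004 and 0.004 m and y of pack_blue in the frame of bay_blue between -0.004 and 0.004 m and z of pack_blue in the frame of bay_blue between -0.003 and 0.003 m and angle between the x axis of pack_blue and the x axis of bay_blue, either way round below 0.08 rad and angle between each of pack_blue, pack_green, pack_orange's own z axis and vertical below 0.08 rad and linear speed of each of pack_blue, pack_green, pack_orange, gauge below 0.02 m/s and value of joint each of detent_blue, detent_green, detent_orange below 0.0012 m and x of pack_green in the frame of bay_green between -0.004 and 0.004 m and y of pack_green in the frame of bay_green between -0.004 and 0.004 m and z of pack_green in the frame of bay_green between -0.003 and 0.003 m and angle between the x axis of pack_green and the x axis of bay_green, either way round below 0.08 rad and x of pack_orange in the frame of bay_orange between -0.004 and 0.004 m and y of pack_orange in the frame of bay_orange between -0.004 and 0.004 m and z of pack_orange in the frame of bay_orange between -0.003 and 0.003 m and angle between the x axis of pack_orange and the x axis of bay_orange, either way round below 0.08 rad and z of gauge in the frame of stand_mouth between -0.048 and -0.04 m and x of gauge in the frame of stand_mouth between -0.006 and 0.006 m and y of gauge in the frame of stand_mouth between -0.005 and 0.005 m and angle between gauge's own z axis and vertical below 0.15 rad and value of joint power_lever above 0.8 rad); the robot touches nothing.
It fails at once if the syrup jug is pushed more than 30 mm or tipped (distance of syrup_jug from where it was at the start of the episode above 0.03 m or angle between syrup_jug's own z axis and vertical above 0.4 rad).
It fails at once if the sugar shaker is pushed more than 30 mm or tipped (distance of sugar_shaker from where it was at the start of the episode above 0.03 m or angle between sugar_shaker's own z axis and vertical above 0.4 rad).
It fails at once if the tumbler is pushed more than 30 mm or tipped (distance of tumbler from where it was at the start of the episode above 0.03 m or angle between tumbler's own z axis and vertical above 0.4 rad).
It fails at once if the salt shaker is pushed more than 30 mm or tipped (distance of salt_shaker from where it was at the start of the episode above 0.03 m or angle between salt_shaker's own z axis and vertical above 0.4 rad).
Of pack_blue, pack_green, pack_orange only 2 to 3 are there at a start; the rules pass over those that are not, and their reading is None.
At some moment in a run one of pack_blue, pack_green, pack_orange may be knocked a few centimetres aside while the robot is not near it.
It also fails if it takes over 208 s, if anything falls off the work surface, if the arm or the gripper's body presses on something with over 40 N, if the wrist force passes 120 N, or if a joint passes its speed limit or range.

## Working session

There is one attempt and no reset: what is moved stays moved. The work goes in short steps, Python scripts to look and compute and a tool call to move; the robot and the scene stay as the last step left them, time stands still between calls to the robot, and variables do not carry over. Pictures are saved under pics/ and viewed, about 12 in all and at most 16, crops included, and the job is handed in when it is done.

Besides the shell and the picture viewer there is one more tool, called after "Call:" as name(argument=value, ...) on one line, values as JSON. apply_moves: Moves the arm, as the interface text tells. Its arguments: {"type":"object","properties":{"increments":{"type":"array"}},"required":["increments"]}

```bash
ls; mkdir -p pics
cat > h.py <<'E'
import numpy as np, cv2, json
from scipy.spatial.transform import Rotation as R
from cell import readout, read_camera, env, nets
def toolT(s):
    T=np.eye(4); T[:3,:3]=R.from_euler('xyz',s['tcp_rot']).as_matrix(); T[:3,3]=s['eef_pos']; return T
def cam(name):
    s=readout.state(); p=read_camera(name)
    if name=='wrist': C=toolT(s)@np.array(p['mount'])
    else:
        W=np.eye(4); W[:3,:3]=cv2.Rodrigues(np.array(p['rvec'],float))[0]; W[:3,3]=np.ravel(p['tvec']); C=np.linalg.inv(W)
    f=210/np.tan(np.radians(p['vfov'])/2)
    p['K']=np.array([[f,0,p['cx']],[0,f,p['cy']],[0,0,1.]]); p['C']=C; p['D']=np.array(p['distortion'],float)
    return p
def save(p,n,crop=None,scale=1):
    im=p['img'][:,:,::-1]
    if crop: im=im[crop[1]:crop[3],crop[0]:crop[2]]
    cv2.imwrite('pics/'+n,cv2.resize(im,None,fx=scale,fy=scale,interpolation=cv2.INTER_CUBIC))
def proj(p,X):
    W=np.linalg.inv(p['C']); X=np.atleast_2d(X).astype(float)
    return cv2.projectPoints(X,cv2.Rodrigues(W[:3,:3])[0],W[:3,3],p['K'],p['D'])[0].reshape(-1,2)
def ray(p,uv):
    u=cv2.undistortPoints(np.array(uv,float).reshape(-1,1,2),p['K'],p['D']).reshape(-1,2)
    return p['C'][:3,3],(p['C'][:3,:3]@np.c_[u,np.ones(len(u))].T).T
def onz(p,uv,z):
    o,d=ray(p,uv); return o+d*((z-o[2])/d[:,2])[:,None]
def tri(obs):
    A=np.zeros((3,3));b=np.zeros(3)
    for p,uv in obs:
        o,d=ray(p,[uv]); d=d[0]/np.linalg.norm(d[0]); M=np.eye(3)-np.outer(d,d); A+=M; b+=M@o
    return np.linalg.solve(A,b)
def net(p,thing,fn='mark_of',n=3,minc=.2):
    out=[]
    for r in getattr(nets,fn)(p,thing)[:n]:
        if r['confidence']<minc: continue
        X=p['C']@np.r_[r['point'],1]; out.append((round(r['confidence'],2),X[:3].round(1),proj(p,X[:3])[0].round(0)))
    return out
E
python3 - <<'E'
from h import *
s=readout.state(); print(s, env.grip_point_offset)
for n in ['scene','side','wrist']:
    p=cam(n); save(p,n+'0.png'); print(n,p['vfov'],p['C'].round(2).tolist(), p['D'])
    for t in ['dock','shoe_mouth','gauge','stand_mouth','gauge_stand','slot_blue','slot_green','slot_orange','pack_blue','pack_green','pack_orange','bay_green','power_lever_tip','syrup_jug','sugar_shaker','tumbler','salt_shaker']:
        print(t,*net(p,t))
print(readout.state()['t'])
E
```

```text
pics
{'t': 0.0, 'joints': array([-1.05572014e-01,  4.91558063e-01,  1.55943375e+00, -1.69328819e-06,
        1.09170424e+00, -1.05624602e-01]), 'qvel': array([-3.28170461e-04,  9.27709969e-04, -1.74384704e-03,  2.83565740e-05,
       -9.86987092e-04, -1.53898229e-03]), 'tau': array([-9.52334158e-04, -6.12640929e+01, -2.58175153e+01,  6.92750537e-02,
        4.83079045e-02, -1.38641695e-05]), 'eef_pos': array([6.24762546e+02, 6.49653876e-02, 2.14068088e+02]), 'tcp_rot': array([-1.57189373e+00,  1.14835451e-04, -1.57074302e+00]), 'ft_force': array([-0.9863037 ,  0.1920803 , -0.41603043]), 'moment': array([-0.01147846,  0.04530601, -0.0073501 ]), 'opening': 0.9957081498762869} 18.8
scene 46.52181931198287 [[0.74, -0.47, 0.48, -147.54], [-0.67, -0.51, 0.54, -689.24], [-0.01, -0.72, -0.7, 1090.58], [0.0, 0.0, 0.0, 1.0]] [-0.05242756  0.          0.          0.          0.        ]
dock (0.89, array([601.6,  41.2,   2.6]), array([310., 230.]))
shoe_mouth (0.78, array([601.3,  38. ,   6.8]), array([311., 229.]))
gauge (0.51, array([475.3, 326.8,  11.8]), array([221., 200.])) (0.45, array([6
[... 3900 characters left out ...]
 191.6,  47.4]), array([214.,  11.]))
slot_blue (0.95, array([556.5, 189.5,  51.2]), array([213.,  11.]))
slot_green (0.96, array([608.6, 187.7,  50.3]), array([265.,  14.])) (0.55, array([640.5, 119.8,   6.2]), array([294.,  92.]))
slot_orange (0.58, array([656.9, 192.8,  48.9]), array([313.,   9.]))
pack_blue
pack_green (0.58, array([437.3, 188.5,  -1.9]), array([122.,  31.]))
pack_orange
bay_green (0.7, array([634.3,  39.3,   6.2]), array([289., 159.])) (0.56, array([603.6,  36.7,   0.9]), array([265., 161.]))
power_lever_tip (0.77, array([ 545.3, -111.5,   84. ]), array([212., 298.])) (0.53, array([610.3, 184.6,  49.2]), array([267.,  18.]))
syrup_jug
sugar_shaker
tumbler
salt_shaker
2.7
```

View scene.

View pics/scene0.png

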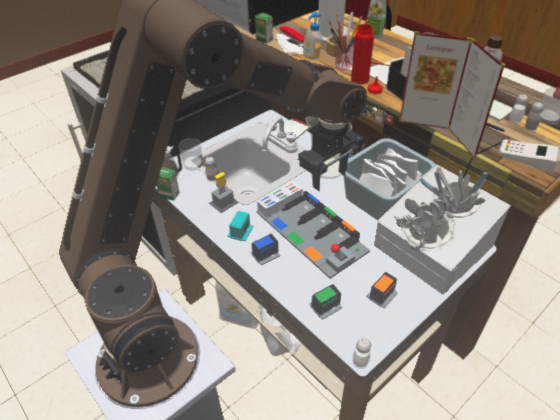

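View pics/side0.png

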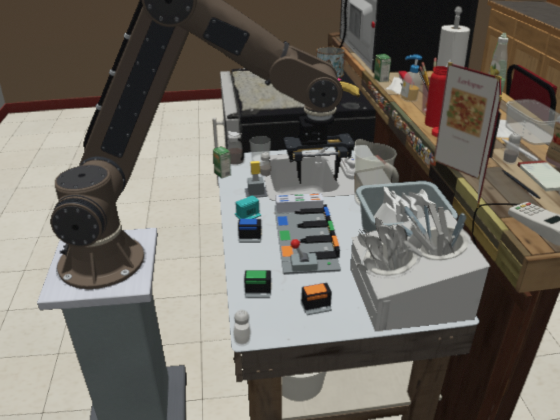

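View pics/wrist0.png

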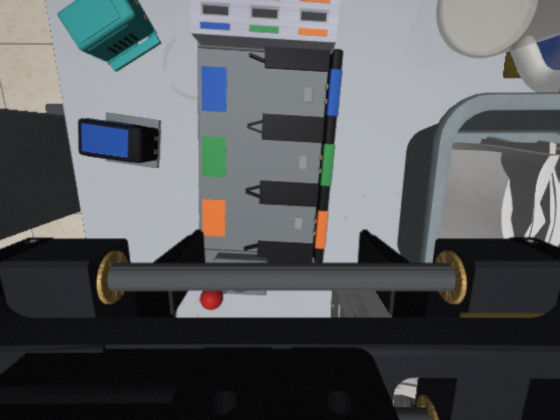

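Candidates, scene view: blue pack (265,247); green pack (327,299) vs. turquoise look-alike (241,225), which I leave; orange pack (384,287); gauge with yellow grip (221,183). Check block is at (280,195) and the lever ball at (335,248). All three packs are present. The dock is roughly at (601,39) with yaw about 0. I'll go above the gauge first.

Call:
apply_moves(increments=[[[-3.1,0,-1.5],[0,0,0],9.5],[[-3.1,0,-1.5],[0,0,0],9.5],[[-3.1,0,-1.5],[0,0,0],9.5],[[-3.1,0,-1.5],[0,0,0],9.5],[[-3.1,0,-1.5],[0,0,0],9.5]])

```text
t: 3.32
eef_pos: [548.9, 157.4, 214.4]
tcp_rot: [-1.57, -0.0, -1.575]
ft_force: [-0.2, -0.1, -0.3]
opening: 1.001
```

Call:
apply_moves(increments=[[[-3.1,0,-1.5],[0,0,0],9.5],[[-3.1,0,-1.5],[0,0,0],9.5],[[-3.1,0,-1.5],[0,0,0],9.5],[[-3.1,0,-1.5],[0,0,0],9.5],[[0,0,0],[0,0,0],9.5]])

```text
t: 3.95
eef_pos: [486.3, 287.2, 214.8]
tcp_rot: [-1.569, 0.0, -1.572]
ft_force: [-0.5, -0.7, -0.1]
opening: 1.003
```

Run:
```python
from h import *
s=readout.state(); print(s['t'],s['eef_pos'].round(1),s['tcp_rot'].round(3),s['joints'].round(2))
p=cam('wrist'); save(p,'w1.png')
for t in ['gauge','stand_mouth','gauge_stand']: print(t,*net(p,t))
import pickle; pickle.dump(p,open('w1.pkl','wb'))
```

```text
3.95 [486.3 287.2 214.8] [-1.569  0.    -1.572] [ 0.42  0.4   1.71 -0.    1.03  0.42]
gauge (0.88, array([477.3, 328.4,   4.9]), array([274., 158.]))
stand_mouth (0.8, array([476.4, 325.9,  52.3]), array([272., 163.])) (0.61, array([473.9, 328. ,   5.6]), array([271., 158.]))
gauge_stand (0.92, array([477.8, 326.6,   2.4]), array([274., 159.]))
```

View pics/w1.png

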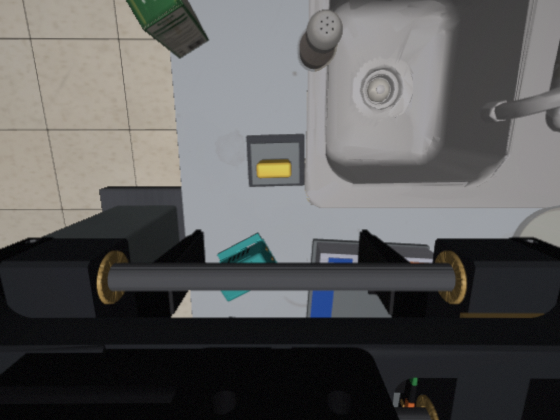

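The yellow grip is at (274,170) with its long side nearly along world x, in the middle of the grey stand. I'll segment it and the dock from this picture.

Run:
```python
from h import *
import pickle
p=pickle.load(open('w1.pkl','rb')); im=cv2.cvtColor(p['img'],cv2.COLOR_RGB2HSV)
m=cv2.inRange(im,(20,150,120),(35,255,255)); m[:, :200]=0;m[:,350:]=0;m[230:]=0;m[:100]=0
ys,xs=np.nonzero(m); print(xs.min(),xs.max(),ys.min(),ys.max(),len(xs), im[165:176:2,274].tolist())
r=cv2.minAreaRect(np.c_[xs,ys].astype(np.float32)); print(r)
b=cv2.boxPoints(r); print(onz(p,b,121).round(1)); print(onz(p,b,76).round(1))
# foot outline: dark
g=cv2.cvtColor(p['img'],cv2.COLOR_RGB2GRAY)[120:200,230:320]; m=(g<70).astype(np.uint8); n,l,st,c=cv2.connectedComponentsWithStats(m); 
i=1+np.argmax(st[1:,4]); ys,xs=np.nonzero(l==i); r=cv2.minAreaRect(np.c_[xs+230,ys+120].astype(np.float32)); b=cv2.boxPoints(r); print(r,onz(p,b,5).round(1))
```

```text
257 290 162 177 312 [[26, 149, 202], [27, 145, 211], [26, 146, 211], [25, 151, 210], [24, 153, 210], [23, 157, 198]]
((273.47760009765625, 169.44088745117188), (14.26859188079834, 33.29338073730469), 87.70938873291016)
[[464.2 331.1 121. ]
 [494.  332.1 121. ]
 [494.6 319.4 121. ]
 [464.4 318.2 121. ]]
[[460.5 327.4  76. ]
 [495.4 328.7  76. ]
 [496.1 313.7  76. ]
 [460.8 312.4  76. ]]
((275.4564514160156, 159.8208770751953), (49.410118103027344, 56.02879333496094), 88.85424041748047) [[443.4 355.8   5. ]
 [514.1 357.    5. ]
 [516.3 294.2   5. ]
 [442.8 293.    5. ]]
```

Call:
apply_moves(increments=[[[0,0,0],[0,-10,0],6],[[0,0,0],[0,-10,0],6],[[0,0,0],[0,-10,0],6],[[0,0,0],[0,-10,0],6],[[0,0,0],[0,-10,0],6]])

```text
t: 4.78
eef_pos: [490.4, 280.2, 214.7]
tcp_rot: [-1.57, -0.002, -0.683]
ft_force: [0.4, -0.2, 0.3]
opening: 0.633
```

Call:
apply_moves(increments=[[[0,0,0],[0,-10,0],6],[[0,0,0],[0,-10,0],6],[[0,0,0],[0,-10,0],6],[[0,0,0],[0,-10,0],6],[[0,0,3],[0,0,0],6]])

```text
t: 5.4
eef_pos: [492.5, 304.4, 214.7]
tcp_rot: [-1.572, -0.002, 0.033]
ft_force: [-0.6, 1.2, -0.0]
opening: 0.632
```

Call:
apply_moves(increments=[[[-1.35,0,2.1],[0,0,0],6],[[0,3,0],[0,0,0],6],[[0,3,0],[0,0,0],6],[[0,2,0],[0,0,0],6],[[0,0,0],[0,0,0],6]])

```text
t: 6.02
eef_pos: [481.4, 322.7, 132.9]
tcp_rot: [-1.571, -0.003, 0.027]
ft_force: [0.5, -0.0, 0.4]
opening: 0.63
```

Run:
```python
from h import *
s=readout.state(); print(s['t'],s['eef_pos'].round(1),s['tcp_rot'].round(3),s['joints'].round(2))
p=cam('wrist'); save(p,'w2.png')
for t in ['gauge','stand_mouth','gauge_stand']: print(t,*net(p,t))
im=cv2.cvtColor(p['img'],cv2.COLOR_RGB2HSV)
m=cv2.inRange(im,(18,120,90),(35,255,255)); n,l,st,c=cv2.connectedComponentsWithStats(m); i=1+np.argmax(st[1:,4]); print(st[i])
ys,xs=np.nonzero(l==i); r=cv2.minAreaRect(np.c_[xs,ys].astype(np.float32)); print(r, onz(p,cv2.boxPoints(r),121).round(1))
```

```text
6.025 [481.4 322.7 132.9] [-1.571 -0.003  0.027] [ 0.48  0.52  1.76 -0.    0.86 -1.12]
gauge (0.78, array([479.2, 325.1,   4.6]), array([284., 200.]))
stand_mouth (0.62, array([478.9, 325.5,  51.5]), array([284., 211.]))
gauge_stand (0.68, array([478. , 325.4,   3.1]), array([284., 199.])) (0.51, array([434.8,  64.1,  -0.6]), array([ 27., 150.]))
[274 214  21  45 872]
((284.0, 236.0), (44.0, 20.0), 90.0) [[463.2 317.5 121. ]
 [462.9 330.4 121. ]
 [493.3 331.5 121. ]
 [493.7 318.1 121. ]]
```

View pics/w2.png

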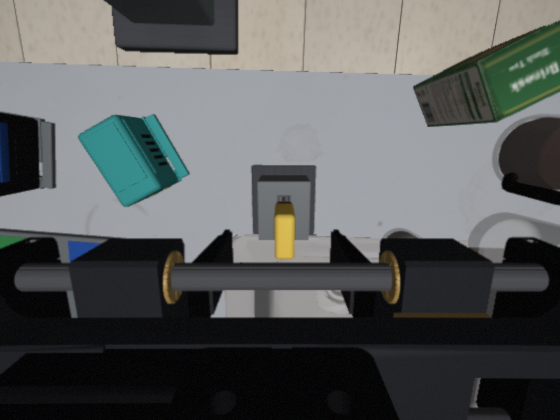

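Call:
apply_moves(increments=[[[-0.25,1.5,0.25],[0,0,0],6],[[0,1.5,0],[0,0,0],6],[[0,1.5,0],[0,0,0],6],[[0,0.6,0],[0,0,0],6],[[0,0,0],[0,0,0],6]])

```text
t: 6.85
eef_pos: [479.7, 326.5, 80.9]
tcp_rot: [-1.569, -0.008, 0.028]
ft_force: [0.3, 0.1, 0.1]
opening: 0.631
```

Call:
apply_moves(increments=[[[0,0,0],[0,0,0],4],[[0,0,0],[0,0,0],1],[[0,0,0],[0,0,0],0.5],[[0,0,0],[0,0,0],0.5],[[0,0,0],[0,0,0],0.5]])

```text
t: 7.48
eef_pos: [480.2, 326.7, 82.0]
tcp_rot: [-1.568, -0.009, 0.028]
ft_force: [0.1, -0.1, 0.1]
opening: 0.164
```

Call:
apply_moves(increments=[[[0,-1,0],[0,0,0],0.5],[[0,-2.5,0],[0,0,0],0.5],[[0,-2.5,0],[0,0,0],0.5],[[0,-2.5,0],[0,0,0],0.5],[[0,0,0],[0,0,0],0.5]])

```text
t: 8.1
eef_pos: [479.3, 326.4, 171.5]
tcp_rot: [-1.568, -0.01, 0.028]
ft_force: [-0.3, 0.7, -1.4]
opening: 0.143
```

Call:
apply_moves(increments=[[[1.3,0,-3.4],[0,0.4,0],0.5],[[1.3,0,-3.4],[0,0.4,0],0.5],[[1.3,0,-3.4],[0,0.4,0],0.5],[[1.3,0,-3.4],[0,0.4,0],0.5],[[0,0,0],[0,0,0],0.5]])

```text
t: 8.72
eef_pos: [533.5, 187.5, 168.2]
tcp_rot: [-1.569, -0.006, 0.001]
ft_force: [-0.1, 0.1, -1.1]
opening: 0.144
```

Run:
```python
from h import *
s=readout.state(); print(s['t'],s['eef_pos'].round(1),s['tcp_rot'].round(3),s['joints'].round(2))
p=cam('wrist'); save(p,'w3.png'); import pickle; pickle.dump(p,open('w3.pkl','wb'))
for t in ['gauge','slot_blue','slot_green','slot_orange','dock']: print(t,*net(p,t))
```

```text
8.725 [533.5 187.5 168.2] [-1.569e+00 -6.000e-03  1.000e-03] [ 0.22  0.46  1.76  0.    0.91 -1.35]
gauge (0.7, array([530.6, 189.3,  90.6]), array([283., 212.]))
slot_blue (0.76, array([559.3, 186.8,  45.5]), array([280., 227.])) (0.33, array([634.2, -41.9,   7.4]), array([ 95., 276.]))
slot_green
slot_orange (0.7, array([652.9, 188.1,  49. ]), array([282., 309.])) (0.48, array([482. , 326.9,   0.9]), array([404., 150.]))
dock (0.93, array([603.3,  38.5,  -3.5]), array([161., 249.]))
```

View pics/w3.png

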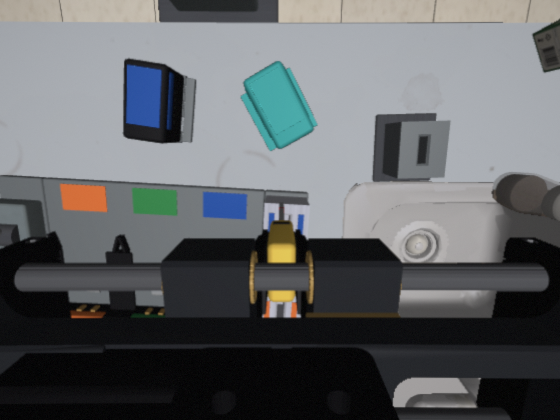

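Run:
```python
from h import *
import pickle
q=pickle.load(open('w3.pkl','rb'))
p=dict(q); p['img']=cv2.imread('pics/wrist0.png')[:,:,::-1].copy()
T=np.eye(4);T[:3,:3]=R.from_euler('xyz',[-1.57189373e+00,1.14835451e-04,-1.57074302e+00]).as_matrix();T[:3,3]=[624.76,0.065,214.07]
p['C']=T@np.array(q['mount']); pickle.dump(p,open('w0.pkl','wb'))
def blobs(p,lo,hi,roi,z,name):
    x0,y0,x1,y1=roi; im=cv2.cvtColor(np.ascontiguousarray(p['img'][y0:y1,x0:x1]),cv2.COLOR_RGB2HSV)
    n,l,st,c=cv2.connectedComponentsWithStats(cv2.inRange(im,lo,hi))
    for i in range(1,n):
        if st[i,4]>60: print(name,st[i]+[x0,y0,0,0,0],(c[i]+[x0,y0]).round(1),onz(p,[c[i]+[x0,y0]],z).round(1)[0])
blobs(p,(0,0,0),(180,120,90),(195,0,335,22),50,'slot w0')
for n,lo,hi in [('b',(105,150,80),(125,255,255)),('g',(50,120,60),(75,255,255)),('o',(5,150,120),(18,255,255))]:
    blobs(p,lo,hi,(195,60,232,245),10,'patch w0 '+n); blobs(q,lo,hi,(50,180,255,225),10,'patch w3 '+n)
    blobs(p,lo,hi,(318,50,345,255),38,'wall w0 '+n)
    blobs(p,lo,hi,(190,0,340,40),50,'strip w0 '+n)
blobs(q,(0,0,0),(180,255,75),(412,125,436,175),50,'standslot w3')
cv2.imwrite('pics/c0.png',cv2.resize(p['img'][0:60,190:350,::-1],None,fx=5,fy=5,interpolation=cv2.INTER_CUBIC))
```

```text
slot w0 [203   6  25   9 186] [215.2   9.7] [558.3 191.5  50. ]
slot w0 [253   9  24   9 182] [264.4  12.9] [607.9 188.7  50. ]
slot w0 [302  12  24   9 175] [313.3  16. ] [657.3 185.8  50. ]
patch w0 b [ 202   67   24   45 1045] [213.5  88.6] [543.6 123.5  10. ]
patch w3 b [ 204  192   42   27 1023] [224.5 205.2] [543.8 122.5  10. ]
wall w0 b [326  69  15  47 516] [333.4  91.9] [682.7 115.6  38. ]
strip w0 b [201  23  28   6 140] [214.6  25.4] [556.9 177.5  50. ]
patch w0 g [203 137  22  40 851] [213.5 156.4] [539.1  43.4  10. ]
patch w3 g [ 133  188   44   27 1035] [154.3 201.4] [539.2  42.3  10. ]
wall w0 g [320 144  14  42 427] [326.6 164.3] [678.   35.8  38. ]
strip w0 g [251  26  27   6 115] [263.6  28.5] [606.8 174.6  50. ]
patch w0 o [203 200  22  36 784] [213.5 217.4] [534.7 -36.4  10. ]
patch w3 o [  61  184   46   28 1107] [ 83.6 197.4] [534.5 -37.6  10. ]
wall w0 o [318 211  10  38 309] [321.6 228. ] [674.7 -42.6  38. ]
strip w0 o [299  29  28   7 144] [312.4  31.6] [656.8 171.7  50. ]
standslot w3 [417 136  11  28 239] [422.2 149.4] [479.1 324.1  50. ]
```

View pics/c0.png

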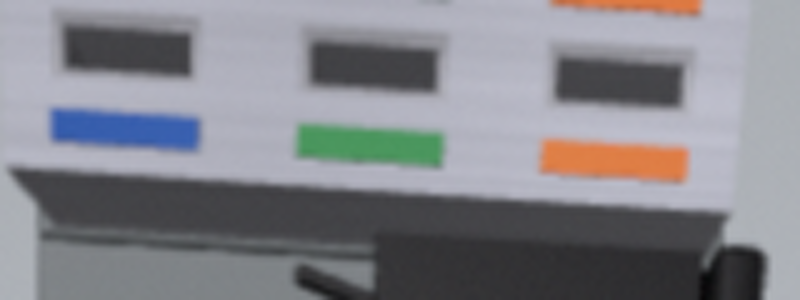

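Run:
```python
from h import *
import pickle
q=pickle.load(open('w3.pkl','rb'))
im=cv2.cvtColor(q['img'],cv2.COLOR_RGB2HSV)
m=cv2.inRange(im,(18,120,90),(35,255,255)); m[260:]=0; n,l,st,c=cv2.connectedComponentsWithStats(m); i=1+np.argmax(st[1:,4]); print(st[i])
for v in range(222,246,4):
    xs=np.nonzero(l[v]==i)[0]; print(v,xs.min(),xs.max(),onz(q,[(xs.mean(),v)],207)[0].round(1))
print(proj(q,[[533.5-16,187.5,207],[533.5+16,187.5,207],[533.5,187.5,207],[533.5-11,187.5,92],[533.5+11,187.5,92]]).round(1))
save(q,'c1.png',(230,180,330,320),5)
```

```text
[267 224  29  36 622]Traceback (most recent call last):
  File "<stdin>", line 7, in <module>
    return umr_minimum(a, axis, None, out, keepdims, initial, where)
ValueError: zero-size array to reduction operation minimum which has no identity
```

Run:
```python
from h import *
import pickle
q=pickle.load(open('w3.pkl','rb'))
im=cv2.cvtColor(q['img'],cv2.COLOR_RGB2HSV)
m=cv2.inRange(im,(18,120,90),(35,255,255)); m[260:]=0
for v in range(226,260,5):
    xs=np.nonzero(m[v,255:310])[0]+255; print(v,xs.min(),xs.max(),onz(q,[((xs.min()+xs.max())/2,v)],207)[0].round(1))
print(proj(q,[[533.5-16,187.5,207],[533.5+16,187.5,207],[533.5,187.5,207],[533.5-11,187.5,92],[533.5+11,187.5,92]]).round(1))
save(q,'c1.png',(230,180,330,320),4)
```

```text
226 290 291 [507.5 191.6 207. ]
231 290 292 [510.  191.9 207. ]
236 283 292 [512.4 190.3 207. ]
241 274 293 [514.9 188.4 207. ]
246 268 294 [517.5 187.2 207. ]
251 267 295 [520.  187.2 207. ]
256 267 295 [522.6 187.2 207. ]
[[281.7 246.1]
 [281.7 305.8]
 [281.7 276.7]
 [281.1 202.9]
 [281.1 227.3]]
```

View pics/c1.png

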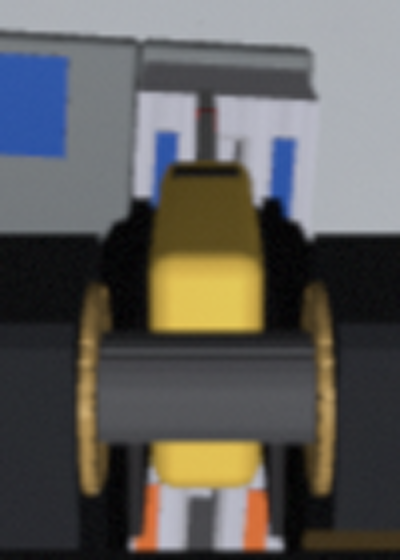

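Run:
```python
from h import *
import pickle
q=pickle.load(open('w3.pkl','rb'))
c,s=np.cos(-.057),np.sin(-.057); Rm=np.array([[c,-s],[s,c]])
G=np.array([608.4,188.2])
for n,dx in [('b',-50),('g',0),('o',50)]:
    for o in [(0,0),(-15,14),(-15,-14),(15,14),(15,-14)]:
        X=G+Rm@(np.array(o)+[dx,0]); print(n,o,X.round(1),proj(q,[[*X,50]])[0].round(1))
hsv=cv2.cvtColor(q['img'],cv2.COLOR_RGB2HSV)
for n,lo,hi,roi in [('b',(105,120,80),(125,255,255),(262,205,310,240)),('o',(5,150,120),(18,255,255),(255,298,310,320))]:
    x0,y0,x1,y1=roi; N,l,st,ce=cv2.connectedComponentsWithStats(cv2.inRange(hsv[y0:y1,x0:x1],lo,hi))
    for i in range(1,N):
        if st[i,4]>15: print(n,st[i]+[x0,y0,0,0,0],(ce[i]+[x0,y0]).round(1),onz(q,[ce[i]+[x0,y0]],50)[0].round(1))
```

```text
b (0, 0) [558.5 191. ] [284.4 227.9]
b (-15, 14) [544.3 205.9] [299.  214.6]
b (-15, -14) [542.7 177.9] [271.6 213.1]
b (15, 14) [574.3 204.2] [296.9 242.3]
b (15, -14) [572.7 176.2] [270.2 240.9]
g (0, 0) [608.4 188.2] [281.7 272.3]
g (-15, 14) [594.2 203. ] [295.6 260. ]
g (-15, -14) [592.6 175.1] [269.3 258.6]
g (15, 14) [624.2 201.3] [293.7 285.6]
g (15, -14) [622.6 173.4] [268.  284.3]
o (0, 0) [658.3 185.4] [279.1 313.5]
o (-15, 14) [644.1 200.2] [292.5 302.1]
o (-15, -14) [642.5 172.2] [267.2 300.8]
o (15, 14) [674.1 198.5] [290.8 325.8]
o (15, -14) [672.5 170.5] [265.9 324.7]
b [268 213   6  19  53] [270.4 219.2] [549.1 176.6  50. ]
b [298 215   5  19  78] [300.1 222.9] [553.2 207.2  50. ]
o [265 302   4  16  50] [266.9 310.4] [654.5 171.8  50. ]
o [292 303   5  15  67] [293.8 309.7] [653.6 201.7  50. ]
```

Call:
apply_moves(increments=[[[1.3,0,0.2],[0,1.6,0],0.5],[[1.3,0.5,0.2],[0,1.6,0],0.5],[[0,1.5,0],[0,0,0],0.5],[[0,1.0,0],[0,0,0],0.5],[[0,0,0],[0,0,0],0.5]])

```text
t: 9.65
eef_pos: [560.3, 195.6, 136.0]
tcp_rot: [-1.568, -0.005, -0.053]
ft_force: [-0.4, 0.0, -0.7]
opening: 0.146
```

Call:
apply_moves(increments=[[[-0.04,0,-0.38],[0,0,0],0.5],[[0,0.3,0],[0,0,0],0.5],[[0,0,0],[0,0,0],0.5],[[0,0,0],[0,0,0],0.5],[[0,0,0],[0,0,0],0.5]])

```text
t: 10.28
eef_pos: [559.7, 191.5, 133.6]
tcp_rot: [-1.568, -0.006, -0.053]
ft_force: [0.0, 0.7, -0.8]
opening: 0.143
```

Run:
```python
from h import *
s=readout.state(); print(s['t'],s['eef_pos'].round(1),s['tcp_rot'].round(3))
p=cam('wrist'); save(p,'w4.png',(230,180,330,320),4)
q=cam('side'); save(q,'s4.png',(255,150,345,220),8)
print(s['opening'],proj(q,[[558.5,191.8,50],[608.4,189.2,50],[658.3,186.6,50],[s['eef_pos'][0]-1,s['eef_pos'][1],s['eef_pos'][2]-76]]).round(1))
```

```text
10.275 [559.7 191.5 133.6] [-1.568 -0.006 -0.053]
0.1434443942741346 [[283.8 197.7]
 [299.3 197. ]
 [314.7 196.2]
 [283.9 195.7]]
```

View pics/s4.png

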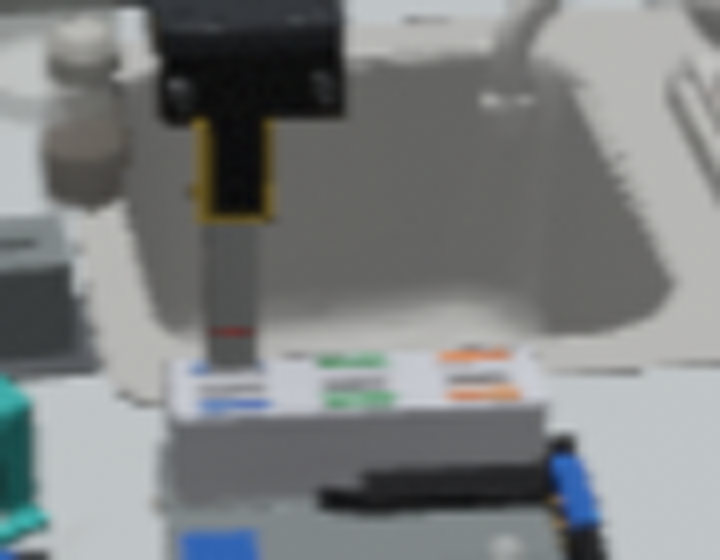

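Call:
apply_moves(increments=[[[0,0.5,0],[0,0,0],0.5],[[0,0.7,0],[0,0,0],0.5],[[0,0.7,0],[0,0,0],0.5],[[0,0.6,0],[0,0,0],0.5],[[0,0.0,0],[0,0,0],0.5]])

```text
t: 11.0
eef_pos: [559.6, 191.5, 106.2]
tcp_rot: [-1.568, -0.005, -0.053]
ft_force: [-1.1, -0.5, -0.9]
opening: 0.149
```

Call:
apply_moves(increments=[[[0,0,0],[0,0,0],0.5],[[0,0,0],[0,0,0],0.5],[[0,0,0],[0,0,0],0.5],[[0,0,0],[0,0,0],0.5],[[0,0,0],[0,0,0],0.5]])

```text
t: 11.62
eef_pos: [559.9, 191.6, 106.8]
tcp_rot: [-1.568, -0.006, -0.053]
ft_force: [0.1, -0.8, -1.6]
opening: 0.146
```

Call:
apply_moves(increments=[[[0,0,0],[0,0,0],0.5],[[0,0,0],[0,0,0],0.5],[[0,0,0],[0,0,0],0.5],[[0,0,0],[0,0,0],0.5],[[0,0,0],[0,0,0],0.5]])

```text
t: 12.25
eef_pos: [559.9, 191.6, 106.9]
tcp_rot: [-1.568, -0.006, -0.053]
ft_force: [-0.8, -0.7, -1.0]
opening: 0.145
```

Call:
apply_moves(increments=[[[0,0,0],[0,0,0],0.5],[[0,0,0],[0,0,0],0.5],[[0,0,0],[0,0,0],0.5],[[0,0,0],[0,0,0],0.5],[[0,0,0],[0,0,0],0.5]])

```text
t: 12.88
eef_pos: [559.9, 191.6, 106.9]
tcp_rot: [-1.568, -0.006, -0.053]
ft_force: [-0.2, -1.1, -1.2]
opening: 0.143
```

Call:
apply_moves(increments=[[[0,0,0],[0,0,0],0.5],[[0,0,0],[0,0,0],0.5],[[0,0,0],[0,0,0],0.5],[[0,0,0],[0,0,0],0.5],[[0,0,0],[0,0,0],0.5]])

```text
t: 13.5
eef_pos: [559.9, 191.6, 106.9]
tcp_rot: [-1.568, -0.006, -0.053]
ft_force: [-0.0, -0.4, -1.4]
opening: 0.146
```

Call:
apply_moves(increments=[[[0,-1,0],[0,0,0],0.5],[[0,-1,0],[0,0,0],0.5],[[0,-1,0],[0,0,0],0.5],[[0,0,0],[0,0,0],0.5],[[0,0,0],[0,0,0],0.5]])

```text
t: 14.12
eef_pos: [560.0, 191.6, 139.9]
tcp_rot: [-1.568, -0.008, -0.053]
ft_force: [0.7, 0.0, -1.4]
opening: 0.144
```

Call:
apply_moves(increments=[[[1.6,0,0],[0,0,0],0.5],[[1.7,0,0],[0,0,0],0.5],[[1.7,0,0],[0,0,0],0.5],[[0,0,0],[0,0,0],0.5],[[0,0,0],[0,0,0],0.5]])

```text
t: 14.75
eef_pos: [609.6, 188.8, 138.6]
tcp_rot: [-1.568, -0.004, -0.053]
ft_force: [0.3, -0.3, -1.4]
opening: 0.145
```

Call:
apply_moves(increments=[[[0,0.8,0],[0,0,0],0.5],[[0,0.9,0],[0,0,0],0.5],[[0,0.8,0],[0,0,0],0.5],[[0,0.6,0],[0,0,0],0.5],[[0,0.0,0],[0,0,0],0.5]])

```text
t: 15.38
eef_pos: [608.1, 189.0, 104.8]
tcp_rot: [-1.569, -0.003, -0.052]
ft_force: [1.0, 0.7, -0.7]
opening: 0.146
```

Run:
```python
from h import *
q=cam('side'); save(q,'s5.png',(255,150,345,220),8)
```

```text
(no output)
```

View pics/s5.png

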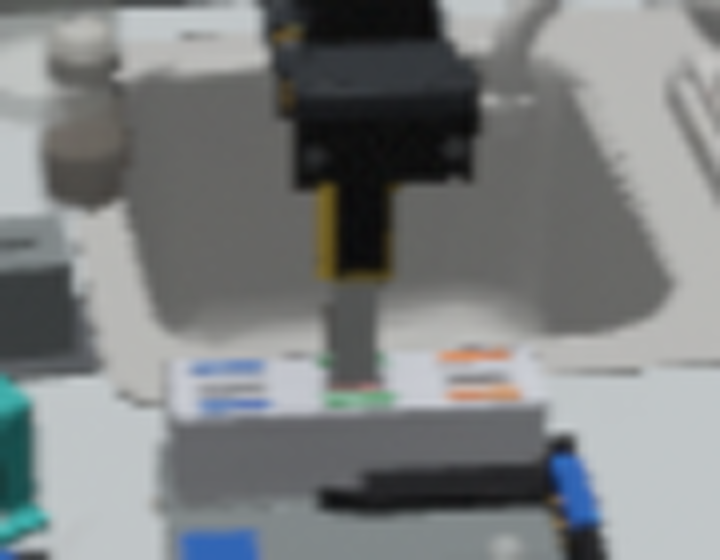

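The side view shows the blade in the green slot at crop (355,385), with the red line at the mouth. I'll hold here, then go on to orange.

Call:
apply_moves(increments=[[[0,-0.1,0],[0,0,0],0.5],[[0,0,0],[0,0,0],0.5],[[0,0,0],[0,0,0],0.5],[[0,0,0],[0,0,0],0.5],[[0,0,0],[0,0,0],0.5]])

```text
t: 16.05
eef_pos: [608.7, 189.1, 107.1]
tcp_rot: [-1.568, -0.005, -0.052]
ft_force: [0.7, 0.1, -0.8]
opening: 0.148
```

Call:
apply_moves(increments=[[[0,0,0],[0,0,0],0.5],[[0,0,0],[0,0,0],0.5],[[0,0,0],[0,0,0],0.5],[[0,0,0],[0,0,0],0.5],[[0,0,0],[0,0,0],0.5]])

```text
t: 16.68
eef_pos: [608.7, 189.1, 107.0]
tcp_rot: [-1.568, -0.005, -0.052]
ft_force: [-0.2, 0.3, -1.7]
opening: 0.148
```

Call:
apply_moves(increments=[[[0,0,0],[0,0,0],0.5],[[0,0,0],[0,0,0],0.5],[[0,0,0],[0,0,0],0.5],[[0,0,0],[0,0,0],0.5],[[0,0,0],[0,0,0],0.5]])

```text
t: 17.3
eef_pos: [608.7, 189.1, 107.1]
tcp_rot: [-1.568, -0.005, -0.052]
ft_force: [-0.5, -0.6, -1.6]
opening: 0.145
```

Call:
apply_moves(increments=[[[0,0,0],[0,0,0],0.5],[[0,0,0],[0,0,0],0.5],[[0,0,0],[0,0,0],0.5],[[0,0,0],[0,0,0],0.5],[[0,0,0],[0,0,0],0.5]])

```text
t: 17.92
eef_pos: [608.7, 189.1, 107.1]
tcp_rot: [-1.568, -0.005, -0.052]
ft_force: [0.2, 0.3, -0.3]
opening: 0.143
```

Call:
apply_moves(increments=[[[0,-1,0],[0,0,0],0.5],[[0,-1,0],[0,0,0],0.5],[[0,-1,0],[0,0,0],0.5],[[0,0,0],[0,0,0],0.5],[[0,0,0],[0,0,0],0.5]])

```text
t: 18.55
eef_pos: [608.8, 189.1, 140.1]
tcp_rot: [-1.568, -0.006, -0.052]
ft_force: [-0.6, -0.1, -1.4]
opening: 0.147
```

Call:
apply_moves(increments=[[[1.6,0,0],[0,0,0],0.5],[[1.7,0,0],[0,0,0],0.5],[[1.7,0,0],[0,0,0],0.5],[[0,0,0],[0,0,0],0.5],[[0,0,0],[0,0,0],0.5]])

```text
t: 19.18
eef_pos: [658.5, 186.4, 138.6]
tcp_rot: [-1.569, -0.003, -0.052]
ft_force: [-0.1, -0.3, -0.1]
opening: 0.145
```

Call:
apply_moves(increments=[[[0.15,0.7,0],[0,0,0],0.5],[[0,0.9,0],[0,0,0],0.5],[[0,0.8,0],[0,0,0],0.5],[[0,0.6,0],[0,0,0],0.5],[[0,0.0,0],[0,0,0],0.5]])

```text
t: 19.8
eef_pos: [658.6, 186.6, 105.9]
tcp_rot: [-1.569, -0.001, -0.052]
ft_force: [0.2, 0.5, -0.5]
opening: 0.149
```

Call:
apply_moves(increments=[[[0,0,0],[0,0,0],0.5],[[0,0,0],[0,0,0],0.5],[[0,0,0],[0,0,0],0.5],[[0,0,0],[0,0,0],0.5],[[0,0,0],[0,0,0],0.5]])

```text
t: 20.42
eef_pos: [659.0, 186.7, 106.8]
tcp_rot: [-1.569, -0.002, -0.052]
ft_force: [0.2, 0.6, -1.1]
opening: 0.143
```

Run:
```python
from h import *
q=cam('side'); save(q,'s6.png',(255,150,345,220),8)
im=q['img'].astype(int); s=im[150:210,300:330]; d=s[:,:,0]-(s[:,:,1]+s[:,:,2])/2
# red (not orange): G and B similar
m=(d>30)&(abs(s[:,:,1]-s[:,:,2])<25); ys,xs=np.nonzero(m); print(np.c_[xs+300,ys+150].tolist())
print(proj(q,[[658.3,186.6,50],[658.3,186.6,52]]).round(1))
```

```text
[[310, 194], [316, 198], [318, 198], [311, 199], [319, 199]]
[[314.7 196.2]
 [314.7 195.7]]
```

Call:
apply_moves(increments=[[[0,0,0],[0,0,0],0.5],[[0,0,0],[0,0,0],0.5],[[0,0,0],[0,0,0],0.5],[[0,0,0],[0,0,0],0.5],[[0,0,0],[0,0,0],0.5]])

```text
t: 21.1
eef_pos: [659.0, 186.6, 106.8]
tcp_rot: [-1.569, -0.002, -0.052]
ft_force: [-0.0, 0.2, -1.1]
opening: 0.143
```

Call:
apply_moves(increments=[[[0,0,0],[0,0,0],0.5],[[0,0,0],[0,0,0],0.5],[[0,0,0],[0,0,0],0.5],[[0,0,0],[0,0,0],0.5],[[0,0,0],[0,0,0],0.5]])

```text
t: 21.72
eef_pos: [659.0, 186.7, 106.8]
tcp_rot: [-1.569, -0.002, -0.052]
ft_force: [-0.8, 0.1, -0.5]
opening: 0.149
```

Call:
apply_moves(increments=[[[0,0,0],[0,0,0],0.5],[[0,0,0],[0,0,0],0.5],[[0,0,0],[0,0,0],0.5],[[0,0,0],[0,0,0],0.5],[[0,0,0],[0,0,0],0.5]])

```text
t: 22.35
eef_pos: [659.0, 186.6, 106.8]
tcp_rot: [-1.569, -0.002, -0.052]
ft_force: [-1.1, -0.5, -0.8]
opening: 0.143
```

Call:
apply_moves(increments=[[[0,-1,0],[0,0,0],0.5],[[0,-2,0],[0,0,0],0.5],[[0,-2,0],[0,0,0],0.5],[[0,-1.5,0],[0,0,0],0.5],[[0,0,0],[0,0,0],0.5]])

```text
t: 22.98
eef_pos: [659.0, 186.6, 176.0]
tcp_rot: [-1.568, -0.003, -0.052]
ft_force: [-1.0, 1.4, -0.9]
opening: 0.142
```

Call:
apply_moves(increments=[[[-4,0,3],[0,0,0],0.5],[[-4,0,3],[0,0,0],0.5],[[-4,0,3],[0,0,0],0.5],[[-4,0,2.5],[0,-2.3,0],0.5],[[-1.5,0,1],[0,-2.3,0],0.5]])

```text
t: 23.6
eef_pos: [485.5, 321.8, 172.6]
tcp_rot: [-1.57, -0.0, 0.028]
ft_force: [0.6, 0.7, -0.5]
opening: 0.145
```

Call:
apply_moves(increments=[[[0,0,0],[0,0,0],0.5],[[0,0,0],[0,0,0],0.5],[[0,0,0],[0,0,0],0.5],[[0,0,0],[0,0,0],0.5],[[0,0,0],[0,0,0],0.5]])

```text
t: 24.22
eef_pos: [488.1, 320.1, 171.8]
tcp_rot: [-1.57, -0.001, 0.025]
ft_force: [-0.4, 0.4, -1.2]
opening: 0.144
```

Call:
apply_moves(increments=[[[-0.8,0,0.6],[0,0,0],0.5],[[0,0,0],[0,0,0],0.5],[[0,1.6,0],[0,0,0],0.5],[[0,1.8,0],[0,0,0],0.5],[[0,0,0],[0,0,0],0.5]])

```text
t: 24.85
eef_pos: [479.0, 326.2, 135.1]
tcp_rot: [-1.571, -0.0, 0.025]
ft_force: [-0.4, 0.1, -1.4]
opening: 0.145
```

Call:
apply_moves(increments=[[[0,0,0],[0,0,0],0.5],[[0,0,0],[0,0,0],0.5],[[0,0,0],[0,0,0],0.5],[[0,0,0],[0,0,0],0.5],[[0,0,0],[0,0,0],0.5]])

```text
t: 25.48
eef_pos: [479.5, 326.4, 136.2]
tcp_rot: [-1.57, -0.002, 0.025]
ft_force: [0.7, -0.0, -0.1]
opening: 0.145
```

Run:
```python
from h import *
s=readout.state(); print(s['eef_pos'].round(1))
q=cam('side'); save(q,'s7.png',(225,150,285,200),8)
e=s['eef_pos']; print((proj(q,[[479.4,324.9,50],[e[0]-1,e[1],e[2]-76]])-[225,150])*8)
p=cam('scene'); a=p['img'][160:215,195:250,::-1]; b=q['img'][150:200,225:285,::-1]
A=cv2.resize(a,(440,440),interpolation=cv2.INTER_CUBIC); B=cv2.resize(b,(360,300),interpolation=cv2.INTER_CUBIC)
c=np.zeros((440,800,3),np.uint8); c[:,:440]=A; c[:300,440:]=B; cv2.imwrite('pics/c7.png',c)
print((proj(p,[[479.4,324.9,50],[e[0]-1,e[1],e[2]-76]])-[195,160])*8, (proj(q,[[479.4,324.9,50],[e[0]-1,e[1],e[2]-76]])-[225,150])*6+[440,0])
```

```text
[479.5 326.4 136.2]
[[242.67245693 237.60174205]
 [239.53464462 215.07180453]]
[[211.75415713 249.02293856]
 [205.22026051 229.14965866]] [[622.0043427  178.20130654]
 [619.65098346 161.30385339]]
```

View pics/c7.png

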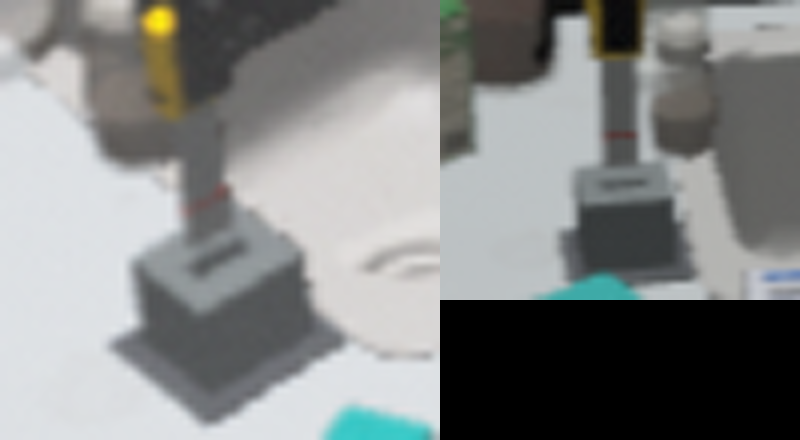

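Call:
apply_moves(increments=[[[0.15,0,-0.05],[0,0,0],0.5],[[0,0.7,0],[0,0,0],0.5],[[0,0.7,0],[0,0,0],0.5],[[0,0.7,0],[0,0,0],0.5],[[0,0,0],[0,0,0],0.5]])

```text
t: 26.2
eef_pos: [480.9, 325.7, 113.1]
tcp_rot: [-1.57, -0.001, 0.025]
ft_force: [0.4, -0.7, -1.1]
opening: 0.149
```

Call:
apply_moves(increments=[[[0,0.7,0],[0,0,0],0.5],[[0,0.8,0],[0,0,0],0.5],[[0,0.8,0],[0,0,0],0.5],[[0,0.6,0],[0,0,0],0.5],[[0,0.1,0],[0,0,0],0.5]])

```text
t: 26.82
eef_pos: [481.3, 325.9, 82.1]
tcp_rot: [-1.57, -0.002, 0.025]
ft_force: [-4.4, -3.4, 23.7]
opening: 0.143
```

Call:
apply_moves(increments=[[[0,0.1,0],[0,0,0],0.5],[[0,0,0],[0,0,0],0.5],[[0,0,0],[0,0,0],0.5],[[0,0,0],[0,0,0],0.5],[[0,0,0],[0,0,0],0.5]])

```text
t: 27.45
eef_pos: [481.3, 326.0, 82.2]
tcp_rot: [-1.57, -0.002, 0.025]
ft_force: [-1.7, -0.0, 2.7]
opening: 0.143
```

Call:
apply_moves(increments=[[[0,0,0],[0,0,0],2],[[0,0,0],[0,0,0],4],[[0,0,0],[0,0,0],5],[[0,0,0],[0,0,0],5],[[0,-1,0],[0,0,0],5]])

```text
t: 28.08
eef_pos: [481.0, 325.8, 91.6]
tcp_rot: [-1.57, -0.001, 0.025]
ft_force: [-0.6, 0.3, 0.1]
opening: 0.518
```

Call:
apply_moves(increments=[[[0,-2.5,0],[0,0,0],6],[[0,-3,0],[0,0,0],7],[[0,-3,0],[0,0,0],7],[[0,-3,0],[0,0,0],7],[[0,0,0],[0,0,0],7]])

```text
t: 28.7
eef_pos: [481.0, 325.9, 213.9]
tcp_rot: [-1.569, -0.004, 0.025]
ft_force: [0.1, -0.6, -0.5]
opening: 0.737
```

Call:
apply_moves(increments=[[[-0.6,0,-5.2],[0,0,0],7],[[-0.6,0,-5.2],[0,0,0],7],[[-0.6,0,-5.2],[0,0,0],7],[[-0.6,0,-5.2],[0,0,0],7],[[-0.6,0,-4],[0,0,0],7]])

```text
t: 29.32
eef_pos: [455.2, 72.2, 211.1]
tcp_rot: [-1.569, -0.001, 0.03]
ft_force: [0.2, 0.5, 0.2]
opening: 0.735
```

```bash
cat >> h.py <<'E'
HUE={'blue':((100,120,60),(125,255,255)),'green':((50,120,50),(78,255,255)),'orange':((3,140,100),(18,255,255))}
def pack(p,col,near,z=56,rad=60):
    """coloured top face -> centre/yaw on plane z, near a world xy"""
    m=cv2.inRange(cv2.cvtColor(p['img'],cv2.COLOR_RGB2HSV),*HUE[col]); n,l,st,c=cv2.connectedComponentsWithStats(m)
    for i in range(1,n):
        if st[i,4]<80: continue
        X=onz(p,[c[i]],z)[0][:2]
        if np.hypot(*(X-near))>rad: continue
        k,_=cv2.findContours((l==i).astype(np.uint8),cv2.RETR_EXTERNAL,cv2.CHAIN_APPROX_NONE)
        w=onz(p,max(k,key=len)[:,0].astype(float),z)[:,:2].astype(np.float32); r=cv2.minAreaRect(w); b=cv2.boxPoints(r)
        e=b[1]-b[0],b[2]-b[1]; e=max(e,key=np.linalg.norm); print(col,'px',c[i].round(),st[i,:4],'ctr',np.round(r[0],1),'size',np.round(r[1],1),'yaw(mod pi)',round(float(np.degrees(np.arctan2(e[1],e[0]))),1))
E
python3 - <<'E'
from h import *
s=readout.state(); print(s['t'],s['eef_pos'].round(1),s['tcp_rot'].round(3))
p=cam('wrist'); save(p,'w8.png')
print(*net(p,'pack_blue'));print(*net(p,'pack_blue','look_for')); pack(p,'blue',[436,58])
print(*net(p,'gauge'))
E
```

```text
29.325 [455.2  72.2 211.1] [-1.569e+00 -1.000e-03  3.000e-02]
(0.78, array([435.8,  61.7,  -1.5]), array([273., 174.]))
(0.6, array([432.3,  60.1,  54.3]), array([271., 177.])) (0.24, array([465.9, 304. ,  38.9]), array([473., 209.]))
blue px [273. 177.] [257 153  34  49] ctr [432.5  63. ] size [31.4 51.3] yaw(mod pi) -8.4
```

View pics/w8.png

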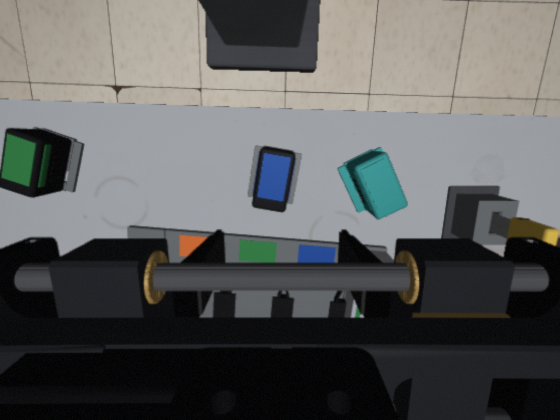

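Call:
apply_moves(increments=[[[-2.1,0,-0.9],[0,5,0],7],[[0,0,0],[0,5,0],7],[[0,3,0],[0,0,0],7],[[0,3,0],[0,0,0],7],[[0,0,0],[0,0,0],7]])

```text
t: 30.15
eef_pos: [435.0, 69.0, 149.3]
tcp_rot: [-1.568, -0.001, -0.145]
ft_force: [-0.5, 0.8, 0.2]
opening: 0.735
```

Call:
apply_moves(increments=[[[0,0,0],[0,0,0],7],[[0,2,0],[0,0,0],7],[[0,0,0],[0,0,0],7],[[0,0,0],[0,0,0],7],[[0,0,0],[0,0,0],7]])

```text
t: 30.78
eef_pos: [437.3, 70.7, 133.4]
tcp_rot: [-1.567, -0.007, -0.143]
ft_force: [-0.8, -0.0, -0.1]
opening: 0.736
```

```bash
cat >> h.py <<'E'
def delta(target,yaw):
    s=readout.state(); e=s['eef_pos']; T=toolT(s); d=T[:3,:3].T@(np.array(target,float)-e)
    print('t',round(s['t'],1),'eef',e.round(1),'rpy',s['tcp_rot'].round(3),'F',s['ft_force'].round(1),'| tool shift cm',(d/10).round(2),'turn_y deg',round(-np.degrees(yaw-s['tcp_rot'][2]),1))
E
python3 - <<'E'
from h import *
delta([434.5,62,23],-.147)
p=cam('wrist'); print(*net(p,'pack_blue'));pack(p,'blue',[436,58])
E
```

```text
t 30.8 eef [437.3  70.7 133.4] rpy [-1.567 -0.007 -0.143] F [-0.8 -0.  -0.1] | tool shift cm [-0.23 11.04 -0.94] turn_y deg 0.2
(0.71, array([436.5,  60. ,  -4. ]), array([271., 201.]))
blue px [271. 210.] [253 182  37  57] ctr [432.5  62.9] size [31.1 50.5] yaw(mod pi) -8.3
```

Call:
apply_moves(increments=[[[-0.17,1,-0.8],[0,0,0],7],[[0,2.5,0],[0,0,0],7],[[0,2.5,0],[0,0,0],7],[[0,2.0,0],[0,0,0],7],[[0,0,0],[0,0,0],7]])

```text
t: 31.5
eef_pos: [434.1, 61.1, 49.8]
tcp_rot: [-1.567, -0.008, -0.144]
ft_force: [-0.4, 0.1, -0.6]
opening: 0.736
```

Call:
apply_moves(increments=[[[0,1.5,0],[0,0,0],7],[[0,1.2,0],[0,0,0],7],[[0,0,0],[0,0,0],7],[[0,0,0],[0,0,0],7],[[0,0,0],[0,0,0],7]])

```text
t: 32.12
eef_pos: [435.0, 60.5, 23.9]
tcp_rot: [-1.567, -0.01, -0.144]
ft_force: [-0.7, -0.1, -0.2]
opening: 0.735
```

Call:
apply_moves(increments=[[[0,0,0.2],[0,0,0],7],[[0,0,0],[0,0,0],5],[[0,0,0],[0,0,0],3.5],[[0,0,0],[0,0,0],3.5],[[0,0,0],[0,0,0],3.5]])

```text
t: 32.75
eef_pos: [435.6, 62.7, 24.6]
tcp_rot: [-1.567, -0.011, -0.144]
ft_force: [0.2, -0.6, 0.8]
opening: 0.418
```

Call:
apply_moves(increments=[[[0,0,0],[0,0,0],3.5],[[0,0,0],[0,0,0],3.5],[[0,0,0],[0,0,0],3.5],[[0,0,0],[0,0,0],3.5],[[0,0,0],[0,0,0],3.5]])

```text
t: 33.38
eef_pos: [435.6, 62.7, 24.6]
tcp_rot: [-1.567, -0.011, -0.144]
ft_force: [0.0, -0.2, 0.9]
opening: 0.422
```

Run:
```python
from h import *
c,s=np.cos(-.055),np.sin(-.055); Rm=np.array([[c,-s],[s,c]]); G=np.array([608.4,189.2]); O=G-Rm@[0,150]
print('dock',O.round(1))
for n,y in [('blue',80),('green',0),('orange',-80)]:
    print(n,'apron(-62)',(O+Rm@[-62,y]).round(1),'home',(O+Rm@[38,y]).round(1))
p=cam('wrist'); pack(p,'blue',[436,60])
delta([434.5,62,24],-.147)
```

```text
dock [600.2  39.4]
blue apron(-62) [542.6 122.7] home [642.5 117.2]
green apron(-62) [538.2  42.8] home [638.1  37.3]
orange apron(-62) [533.9 -37. ] home [633.7 -42.5]
blue px [281. 240.] [250 218  63  45] ctr [419.4  64.7] size [30.8 23.4] yaw(mod pi) 81.6
blue px [281. 300.] [252 290  59  20] ctr [452.3  60. ] size [30.8 11.3] yaw(mod pi) 81.6
t 33.4 eef [435.5  62.7  24.6] rpy [-1.567 -0.011 -0.144] F [-0.5  0.5  0.6] | tool shift cm [-0.09  0.06 -0.09] turn_y deg 0.2
```

Call:
apply_moves(increments=[[[0,-1,0],[0,0,0],3.5],[[0,-2,0],[0,0,0],3.5],[[0,-1.5,0],[0,0,0],3.5],[[0,0,0],[0,0,0],3.5],[[0,0,0],[0,0,0],3.5]])

```text
t: 34.05
eef_pos: [434.2, 62.6, 71.6]
tcp_rot: [-1.567, -0.009, -0.144]
ft_force: [1.5, -1.3, -2.7]
opening: 0.417
```

Call:
apply_moves(increments=[[[2.2,0,1.7],[0,0,0],3.5],[[2.2,0,1.7],[0,0,0],3.5],[[2.2,0,1.7],[0,0,0],3.5],[[2.0,0,1.6],[0,-2.5,0],3.5],[[0,0,0],[0,-2.5,0],3.5]])

```text
t: 34.67
eef_pos: [530.0, 118.1, 68.9]
tcp_rot: [-1.569, -0.003, -0.055]
ft_force: [-0.0, -0.3, -3.2]
opening: 0.418
```

Call:
apply_moves(increments=[[[0,0,0],[0,0,0],3.5],[[0,0,0],[0,0,0],3.5],[[0,0,0],[0,0,0],3.5],[[0,0,0],[0,0,0],3.5],[[0,0,0],[0,0,0],3.5]])

```text
t: 35.3
eef_pos: [528.9, 117.7, 67.4]
tcp_rot: [-1.569, -0.0, -0.058]
ft_force: [-0.0, 0.2, -2.1]
opening: 0.418
```

Run:
```python
from h import *
delta([544.6,122.6,35],-.055)
s=readout.state(); print(s['opening'],s['tcp_rot'])
```

```text
t 35.3 eef [528.9 117.7  67.4] rpy [-1.569 -0.    -0.058] F [-0.   0.2 -2.1] | tool shift cm [1.54 3.24 0.58] turn_y deg -0.2
0.4175247400476582 [-1.56908729e+00 -3.83698996e-05 -5.78200611e-02]
```

Call:
apply_moves(increments=[[[1.5,0,0.55],[0,0,0],3.5],[[0,0,0],[0,0,0],3.5],[[0,1.2,0],[0,0,0],3.5],[[0,1.2,0],[0,0,0],3.5],[[0,0,0],[0,0,0],3.5]])

```text
t: 35.92
eef_pos: [542.6, 121.9, 41.3]
tcp_rot: [-1.569, 0.002, -0.058]
ft_force: [0.1, -0.2, -2.4]
opening: 0.422
```

Call:
apply_moves(increments=[[[0,0,0],[0,0,0],3.5],[[0,0,0],[0,0,0],3.5],[[0,0,0],[0,0,0],3.5],[[0,0,0],[0,0,0],3.5],[[0,0,0],[0,0,0],3.5]])

```text
t: 36.55
eef_pos: [542.7, 121.9, 41.8]
tcp_rot: [-1.569, 0.001, -0.058]
ft_force: [0.2, -0.0, -3.0]
opening: 0.416
```

Run:
```python
from h import *
delta([544.6,122.6,34.6],-.055)
p=cam('wrist'); save(p,'w9.png')
```

```text
t 36.5 eef [542.7 121.9  41.8] rpy [-1.569e+00  1.000e-03 -5.800e-02] F [ 0.2 -0.  -3. ] | tool shift cm [0.19 0.72 0.08] turn_y deg -0.2
```

View pics/w9.png

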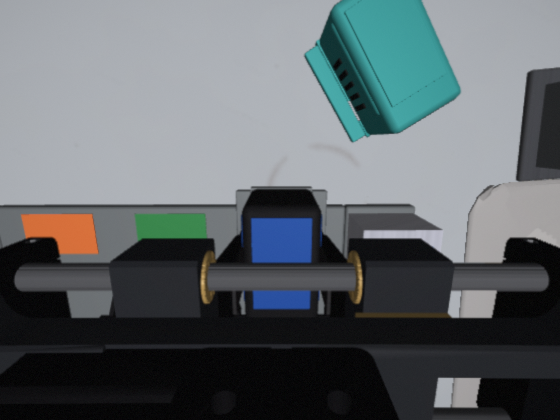

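Call:
apply_moves(increments=[[[0,0.4,0.07],[0,-0.2,0],3.5],[[0,0.25,0],[0,0,0],3.5],[[0,0,0],[0,0,0],3.5],[[0,0,0],[0,0,0],3.5],[[0,0,0],[0,0,0],3.5]])

```text
t: 37.22
eef_pos: [542.8, 122.7, 35.0]
tcp_rot: [-1.569, 0.001, -0.054]
ft_force: [-0.1, -0.5, -2.3]
opening: 0.418
```

Call:
apply_moves(increments=[[[0.8,0,0],[0,0,0],3.5],[[0.8,0,0],[0,0,0],3.5],[[0.8,0,0],[0,0,0],3.5],[[0.8,0,0],[0,0,0],3.5],[[0,0,0],[0,0,0],3.5]])

```text
t: 37.85
eef_pos: [577.4, 120.8, 34.9]
tcp_rot: [-1.569, 0.0, -0.055]
ft_force: [1.7, -0.2, -0.9]
opening: 0.418
```

Run:
```python
from h import *
delta([642.5,117.2,34.6],-.055)
```

```text
t 37.9 eef [577.4 120.8  34.9] rpy [-1.569  0.    -0.055] F [ 1.7 -0.2 -0.9] | tool shift cm [ 6.52  0.03 -0.  ] turn_y deg 0.0
```

Call:
apply_moves(increments=[[[0.9,0,0],[0,0,0],3.5],[[0.9,0,0],[0,0,0],3.5],[[0.9,0,0],[0,0,0],3.5],[[0.9,0,0],[0,0,0],3.5],[[0,0,0],[0,0,0],3.5]])

```text
t: 38.48
eef_pos: [615.2, 118.7, 35.0]
tcp_rot: [-1.569, 0.001, -0.055]
ft_force: [2.0, -0.3, -0.9]
opening: 0.421
```

Call:
apply_moves(increments=[[[0.5,0,0],[0,0,0],3.5],[[0.5,0,0],[0,0,0],3.5],[[0.5,0,0],[0,0,0],3.5],[[0,0,0],[0,0,0],3.5],[[0,0,0],[0,0,0],3.5]])

```text
t: 39.1
eef_pos: [627.3, 118.1, 35.6]
tcp_rot: [-1.57, 0.009, -0.054]
ft_force: [-2.6, -0.2, 1.2]
opening: 0.417
```

Run:
```python
from h import *
delta([642.5,117.2,34.6],-.055)
```

```text
t 39.1 eef [627.3 118.1  35.6] rpy [-1.57   0.009 -0.054] F [-2.6 -0.2  1.2] | tool shift cm [ 1.52  0.08 -0.01] turn_y deg 0.0
```

Call:
apply_moves(increments=[[[0.6,0,0],[0,0,0],3.5],[[0.6,0,0],[0,0,0],3.5],[[0.4,0,0],[0,0,0],3.5],[[0.3,0,0],[0,0,0],3.5],[[0,0,0],[0,0,0],3.5]])

```text
t: 39.72
eef_pos: [642.3, 117.4, 35.3]
tcp_rot: [-1.571, 0.021, -0.054]
ft_force: [2.0, 0.4, -1.6]
opening: 0.42
```

Run:
```python
from h import *
delta([642.5,117.2,34.6],-.055)
```

```text
t 39.7 eef [642.3 117.4  35.3] rpy [-1.571  0.021 -0.054] F [ 2.   0.4 -1.6] | tool shift cm [ 0.02  0.07 -0.02] turn_y deg 0.0
```

Call:
apply_moves(increments=[[[0.2,0,0],[0,0,-0.8],3.5],[[0.2,0,0],[0,0,-0.7],3.5],[[0.2,0,0],[0,0,0],3.5],[[0.2,0,0],[0,0,0],3.5],[[0,0,0],[0,0,0],3.5]])

```text
t: 40.35
eef_pos: [642.4, 117.4, 35.1]
tcp_rot: [-1.572, 0.013, -0.055]
ft_force: [1.6, 0.1, 0.4]
opening: 0.422
```

Run:
```python
from h import *
delta([642.5,117.2,34.6],-.055)
```

```text
t 40.4 eef [642.4 117.4  35.1] rpy [-1.572  0.013 -0.055] F [1.6 0.1 0.4] | tool shift cm [ 0.02  0.05 -0.02] turn_y deg 0.0
```

Call:
apply_moves(increments=[[[0.3,0,0],[0,0,-0.6],3.5],[[0.4,0,0],[0,0,-0.6],3.5],[[0.4,0,0],[0,0,0],3.5],[[0.4,0,0],[0,0,0],3.5],[[0.4,0,0],[0,0,0],3.5]])

```text
t: 40.98
eef_pos: [643.3, 117.3, 35.2]
tcp_rot: [-1.576, 0.034, -0.055]
ft_force: [-21.6, -1.1, 13.6]
opening: 0.42
```

Run:
```python
from h import *
delta([642.5,117.2,34.6],-.055)
```

```text
t 41.0 eef [643.3 117.3  35.2] rpy [-1.576  0.034 -0.055] F [-21.6  -1.1  13.6] | tool shift cm [-0.07  0.07 -0.01] turn_y deg 0.0
```

Call:
apply_moves(increments=[[[0,0,0],[0,0,0],3.5],[[0,0,0],[0,0,0],4.5],[[0,0,0],[0,0,0],5.5],[[0,0,0],[0,0,0],6],[[0,-1,0],[0,0,0],6]])

```text
t: 41.6
eef_pos: [644.6, 117.2, 44.7]
tcp_rot: [-1.576, 0.032, -0.055]
ft_force: [-0.1, -0.7, 0.9]
opening: 0.628
```

Call:
apply_moves(increments=[[[0,-2,0],[0,0,-1],6],[[0,-3,0],[0,0,-0.8],6],[[0,-4,0],[0,0,0],6],[[0,-4,0],[0,0,0],7],[[0,0,0],[0,0,0],7]])

```text
t: 42.22
eef_pos: [646.4, 117.9, 186.2]
tcp_rot: [-1.575, -0.01, -0.055]
ft_force: [-0.2, 0.5, -0.0]
opening: 0.725
```

Run:
```python
from h import *
delta([436,-188,215],0)
for n in ['side','scene']:
    p=cam(n)
    for c,t in [('blue','pack_blue'),('green','pack_green'),('orange','pack_orange')]:
        print(n,t,*net(p,t))
    pack(p,'blue',[642,117],66,50); pack(p,'green',[436,-188],56,70); pack(p,'orange',[576,-267],56,70)
p=cam('wrist'); pack(p,'blue',[642,117],66,50); print(*net(p,'pack_blue'))
```

```text
t 42.2 eef [646.4 117.9 186.2] rpy [-1.575 -0.01  -0.055] F [-0.2  0.5 -0. ] | tool shift cm [-19.3   -2.94 -31.71] turn_y deg -3.1
side pack_blue (0.75, array([644.8, 113.8,  11.8]), array([315., 219.])) (0.55, array([482.1, 322.9,  46.9]), array([256., 181.])) (0.53, array([523.2, 562.8,  -1.7]), array([261., 161.]))
side pack_green (0.77, array([ 426. , -214.5,   -0.9]), array([255., 298.])) (0.66, array([435.6, 182.4,   4. ]), array([246., 214.])) (0.34, array([478.4, 327.2,   4.8]), array([255., 191.]))
side pack_orange (0.72, array([ 5.771e+02, -2.630e+02, -2.000e-01]), array([316., 304.]))
blue px [312. 204.] [304 201  18   7] ctr [637.1 114. ] size [56.6 32.9] yaw(mod pi) 0.7
green px [253. 282.] [242 278  23   9] ctr [ 421.5 -218.2] size [29.2 51.9] yaw(mod pi) -16.9
orange px [315. 289.] [304 284  23  11] ctr [ 571.  -267.1] size [52.7 30.2] yaw(mod pi) 7.1
scene pack_blue (0.91, array([642.3, 113.7,   8.5]), array([303., 210.]))
scene pack_green (0.73, array([443.1, 184.5,   3.5]), array([241., 230.])) (0.59, array([ 426.5, -220.6,    3.5]), array([332., 315.]))
scene pack_orange (0.96, array([ 5.772e+02, -2.674e+02, -1.000e-01]), array([382., 295.]))
blue px [302. 197.] [294 192  18  11] ctr [639.  115.6] size [31.4 50.2] yaw(mod pi) -6.2
green px [331. 303.] [321 296  21  15] ctr [ 422.2 -217. ] size [28.3 48.3] yaw(mod pi) -17.6
orange px [383. 283.] [374 275  19  17] ctr [ 571.8 -266.3] size [52.  30.4] yaw(mod pi) 7.9
blue px [281. 199.] [266 174  31  51] ctr [638.7 117.1] size [30.5 50.8] yaw(mod pi) -3.2
blue px [281. 235.] [259 228  45  11] ctr [673.6 115.2] size [45.2 10.8] yaw(mod pi) 86.9
(0.87, array([640.4, 117.1,  11.2]), array([281., 191.]))
```

Call:
apply_moves(increments=[[[-2.3,-0.2,-4.2],[0,0,0],7],[[-2.3,-0.2,-4.2],[0,0,0],7],[[-2.3,-0.2,-4.2],[0,0,0],7],[[-2.3,-0.2,-4.2],[0,0,0],7],[[-2.3,-0.2,-4.2],[0,0,0],7]])

```text
t: 43.35
eef_pos: [516.3, -88.9, 189.9]
tcp_rot: [-1.576, 0.0, -0.05]
ft_force: [0.2, -0.3, 0.3]
opening: 0.739
```

Call:
apply_moves(increments=[[[-2.3,-0.2,-4.0],[0,0,0],7],[[-2.3,-0.2,-4.0],[0,0,0],7],[[-1,-0.2,-2.0],[0,7,0],7],[[0,0,0],[0,7,0],7],[[0,0,0],[0,0,0],7]])

```text
t: 43.98
eef_pos: [451.4, -191.7, 196.5]
tcp_rot: [-1.576, -0.001, -0.305]
ft_force: [0.1, 0.4, 1.1]
opening: 0.737
```

Run:
```python
from h import *
p=cam('wrist'); save(p,'w10.png'); print(*net(p,'pack_green')); pack(p,'green',[424,-218],56,70)
delta([426,-217,24],-.3)
```

```text
(0.56, array([ 4.247e+02, -2.154e+02, -3.000e-01]), array([258., 177.]))
green px [252. 181.] [238 158  29  47] ctr [ 422.1 -216.2] size [30.2 49.9] yaw(mod pi) -18.2
t 44.1 eef [ 451.6 -191.3  196.5] rpy [-1.576e+00 -1.000e-03 -3.020e-01] F [-0.2 -0.3  0.4] | tool shift cm [-1.7  17.26 -3.12] turn_y deg -0.1
```

View pics/w10.png

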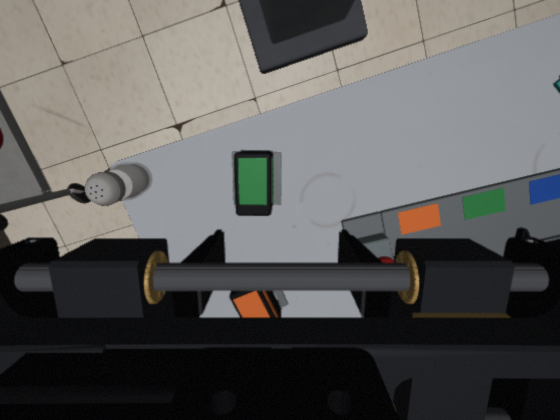

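Call:
apply_moves(increments=[[[-0.9,1,-1.6],[0,0.9,0],7],[[-0.8,2,-1.6],[0,0,0],7],[[0,3,0],[0,0,0],7],[[0,2,0],[0,0,0],7],[[0,0,0],[0,0,0],7]])

```text
t: 44.7
eef_pos: [422.3, -218.5, 112.5]
tcp_rot: [-1.576, 0.0, -0.31]
ft_force: [1.0, 0.0, 0.7]
opening: 0.733
```

Call:
apply_moves(increments=[[[0,0,0],[0,0,0],7],[[0,0,0],[0,0,0],7],[[0,0,0],[0,0,0],7],[[0,0,0],[0,0,0],7],[[0,0,0],[0,0,0],7]])

```text
t: 45.32
eef_pos: [422.7, -219.0, 114.5]
tcp_rot: [-1.577, -0.003, -0.309]
ft_force: [0.4, -0.4, -0.3]
opening: 0.736
```

Run:
```python
from h import *
p=cam('wrist'); print(*net(p,'pack_green')); pack(p,'green',[424,-218],56,70)
delta([425.4,-217,24],-.318)
```

```text
green px [285. 218.] [267 189  38  61] ctr [ 422.5 -215.7] size [30.3 50.7] yaw(mod pi) -18.4
t 45.4 eef [ 422.7 -219.   114.4] rpy [-1.577 -0.003 -0.309] F [ 0.1 -0.3  0. ] | tool shift cm [0.17 9.04 0.33] turn_y deg 0.5
```

Call:
apply_moves(increments=[[[0.2,1,0.33],[0,0.6,0],7],[[0,2.5,0],[0,0,0],7],[[0,2.5,0],[0,0,0],7],[[0,2.0,0],[0,0,0],7],[[0,0,0],[0,0,0],7]])

```text
t: 46.05
eef_pos: [426.2, -216.2, 30.1]
tcp_rot: [-1.577, -0.002, -0.321]
ft_force: [-0.0, 0.3, 0.2]
opening: 0.737
```

Call:
apply_moves(increments=[[[0,0,0],[0,0,0],7],[[0,0,0],[0,0,0],7],[[0,0,0],[0,0,0],7],[[0,0,0],[0,0,0],7],[[0,0,0],[0,0,0],7]])

```text
t: 46.68
eef_pos: [427.1, -216.5, 32.0]
tcp_rot: [-1.578, -0.005, -0.322]
ft_force: [0.5, -0.5, 0.0]
opening: 0.738
```

Run:
```python
from h import *
delta([425.4,-217,24],-.319)
```

```text
t 46.7 eef [ 427.1 -216.5   32. ] rpy [-1.578 -0.005 -0.322] F [ 0.5 -0.5  0. ] | tool shift cm [-0.15  0.8  -0.09] turn_y deg -0.2
```

Call:
apply_moves(increments=[[[-0.15,0.5,-0.05],[0,0,0],7],[[0,0.35,0],[0,0,0],7],[[0,0,0],[0,0,0],5.5],[[0,0,0],[0,0,0],4.5],[[0,0,0],[0,0,0],3.5]])

```text
t: 47.3
eef_pos: [425.3, -216.6, 22.7]
tcp_rot: [-1.577, -0.005, -0.322]
ft_force: [0.2, -0.1, 0.7]
opening: 0.479
```

Call:
apply_moves(increments=[[[0,0,0],[0,0,0],3.5],[[0,0,0],[0,0,0],3.5],[[0,0,0],[0,0,0],3.5],[[0,0,0],[0,0,0],3.5],[[0,0,0],[0,0,0],3.5]])

```text
t: 47.92
eef_pos: [425.3, -216.6, 22.8]
tcp_rot: [-1.578, -0.005, -0.322]
ft_force: [0.1, -0.5, -1.1]
opening: 0.418
```

Call:
apply_moves(increments=[[[0,-1,0],[0,0,0],3.5],[[0,-2,0],[0,0,0],3.5],[[0,-2,0],[0,0,0],3.5],[[0,-2,0],[0,0,0],3.5],[[0,0,0],[0,0,0],3.5]])

```text
t: 48.55
eef_pos: [424.5, -215.5, 96.3]
tcp_rot: [-1.577, -0.004, -0.322]
ft_force: [-0.4, 0.7, -3.8]
opening: 0.42
```

Run:
```python
from h import *
delta([540.2,42.7,95],-.055)
```

```text
t 48.5 eef [ 424.5 -215.5   96.3] rpy [-1.577 -0.004 -0.322] F [-0.4  0.7 -3.8] | tool shift cm [ 2.81 -0.04 28.15] turn_y deg -15.3
```

Call:
apply_moves(increments=[[[0.4,0,4.5],[0,0,0],3.5],[[0.5,0,4.5],[0,0,0],3.5],[[0.5,0,4.5],[0,0,0],3.5],[[0.5,0,4.5],[0,0,0],3.5],[[0.5,0,4.5],[0,0,0],3.5]])

```text
t: 49.18
eef_pos: [519.6, -6.1, 92.2]
tcp_rot: [-1.578, -0.001, -0.328]
ft_force: [0.8, 0.1, -3.0]
opening: 0.419
```

Call:
apply_moves(increments=[[[0.4,0,3.5],[0,0,0],3.5],[[0,0,0],[0,-7.5,0],3.5],[[0,0,0],[0,-7.5,0],3.5],[[0,0,0],[0,0,0],3.5],[[0,0,0],[0,0,0],3.5]])

```text
t: 49.8
eef_pos: [534.0, 30.4, 87.9]
tcp_rot: [-1.577, 0.006, -0.058]
ft_force: [-0.1, -0.2, -3.8]
opening: 0.42
```

Run:
```python
from h import *
delta([540.2,42.7,33],-.055)
```

```text
t 49.8 eef [534.   30.4  87.9] rpy [-1.577  0.006 -0.058] F [-0.1 -0.2 -3.8] | tool shift cm [0.59 5.48 1.3 ] turn_y deg -0.2
```

Call:
apply_moves(increments=[[[0.6,0.5,1.3],[0,-0.2,-0.6],3.5],[[0,1.5,0],[0,0,0],3.5],[[0,1.5,0],[0,0,0],3.5],[[0,0.8,0],[0,0,0],3.5],[[0,0,0],[0,0,0],3.5]])

```text
t: 50.42
eef_pos: [540.7, 43.4, 40.5]
tcp_rot: [-1.577, -0.003, -0.059]
ft_force: [-1.3, -0.0, -2.3]
opening: 0.422
```

Call:
apply_moves(increments=[[[0,0,0],[0,0,0],3.5],[[0,0,0],[0,0,0],3.5],[[0,0,0],[0,0,0],3.5],[[0,0,0],[0,0,0],3.5],[[0,0,0],[0,0,0],3.5]])

```text
t: 51.05
eef_pos: [541.3, 43.2, 41.6]
tcp_rot: [-1.577, -0.005, -0.059]
ft_force: [-1.2, 0.6, -3.1]
opening: 0.421
```

Run:
```python
from h import *
delta([540.2,42.7,33],-.055)
```

```text
t 51.0 eef [541.3  43.2  41.6] rpy [-1.577 -0.005 -0.059] F [-1.2  0.6 -3.1] | tool shift cm [-0.11  0.86 -0.05] turn_y deg -0.2
```

Call:
apply_moves(increments=[[[0,0.5,-0.05],[0,-0.2,0],3.5],[[0,0.25,0],[0,0,0],3.5],[[0,0,0],[0,0,0],3.5],[[0,0,0],[0,0,0],3.5],[[0,0,0],[0,0,0],3.5]])

```text
t: 51.68
eef_pos: [541.3, 42.6, 33.5]
tcp_rot: [-1.577, -0.005, -0.055]
ft_force: [0.3, -0.3, -2.4]
opening: 0.422
```

Call:
apply_moves(increments=[[[0.7,0,0],[0,0,0],3.5],[[0.8,0,0],[0,0,0],3.5],[[0.8,0,0],[0,0,0],3.5],[[0.8,0,0],[0,0,0],3.5],[[0,0,0],[0,0,0],3.5]])

```text
t: 52.3
eef_pos: [575.2, 40.7, 33.8]
tcp_rot: [-1.577, -0.006, -0.055]
ft_force: [-1.2, -0.2, -2.8]
opening: 0.418
```

Run:
```python
from h import *
delta([638.1,37.3,33],-.055)
```

```text
t 52.3 eef [575.2  40.7  33.8] rpy [-1.577 -0.006 -0.055] F [-1.2 -0.2 -2.8] | tool shift cm [6.3  0.11 0.01] turn_y deg -0.0
```

Call:
apply_moves(increments=[[[0.9,0,0],[0,0,0],3.5],[[0.9,0.05,0],[0,0,0],3.5],[[0.9,0,0],[0,0,0],3.5],[[0.9,0,0],[0,0,0],3.5],[[0,0,0],[0,0,0],3.5]])

```text
t: 52.92
eef_pos: [613.7, 38.6, 33.3]
tcp_rot: [-1.577, -0.006, -0.055]
ft_force: [-0.4, -0.1, -2.6]
opening: 0.421
```

Call:
apply_moves(increments=[[[0.6,0,0],[0,0,0],3.5],[[0.6,0,0],[0,0,0],3.5],[[0.6,0,0],[0,0,0],3.5],[[0.6,0,0],[0,0,0],3.5],[[0,0,0],[0,0,0],3.5]])

```text
t: 53.55
eef_pos: [637.3, 37.3, 33.5]
tcp_rot: [-1.577, -0.002, -0.055]
ft_force: [1.4, 0.2, -2.7]
opening: 0.422
```

Run:
```python
from h import *
delta([638.1,37.3,33],-.055)
```

```text
t 53.5 eef [637.3  37.3  33.5] rpy [-1.577 -0.002 -0.055] F [ 1.4  0.2 -2.7] | tool shift cm [0.08 0.05 0.  ] turn_y deg -0.0
```

Call:
apply_moves(increments=[[[0.3,0.05,0],[0,0,-0.3],3.5],[[0.4,0,0],[0,0,-0.3],3.5],[[0.4,0,0],[0,0,0],3.5],[[0.4,0,0],[0,0,0],3.5],[[0.4,0,0],[0,0,0],3.5]])

```text
t: 54.18
eef_pos: [638.0, 37.6, 33.7]
tcp_rot: [-1.578, 0.029, -0.056]
ft_force: [-19.1, 0.8, 10.3]
opening: 0.42
```

Run:
```python
from h import *
delta([638.1,37.3,33],-.055)
```

```text
t 54.2 eef [638.   37.6  33.7] rpy [-1.578  0.029 -0.056] F [-19.1   0.8  10.3] | tool shift cm [ 0.02  0.07 -0.03] turn_y deg -0.0
```

Call:
apply_moves(increments=[[[0,0,0],[0,0,0],3.5],[[0,0,0],[0,0,0],4.5],[[0,0,0],[0,0,0],5.5],[[0,0,0],[0,0,0],6],[[0,-1,0],[0,0,0],6]])

```text
t: 54.8
eef_pos: [638.8, 37.6, 44.1]
tcp_rot: [-1.578, 0.028, -0.056]
ft_force: [-0.9, -0.1, 0.6]
opening: 0.628
```

Call:
apply_moves(increments=[[[0,-2,0],[0,0,-1],6],[[0,-3,0],[0,0,-0.6],6],[[0,-4,0],[0,0,0],6],[[0,-4,0],[0,0,0],7],[[0,-1,0],[0,0,0],7]])

```text
t: 55.42
eef_pos: [639.7, 38.7, 194.9]
tcp_rot: [-1.578, -0.009, -0.055]
ft_force: [-0.1, -0.5, -0.7]
opening: 0.728
```

Run:
```python
from h import *
p=cam('wrist'); pack(p,'green',[638,37],66,50); pack(p,'blue',[638,117],66,50); print(*net(p,'pack_green'),*net(p,'pack_blue'))
p=cam('side');pack(p,'orange',[576,-267],56,90); print(*net(p,'pack_orange'))
delta([590,-255,200],.13)
```

```text
green px [281. 196.] [266 172  30  48] ctr [633.6  37.4] size [30.1 50.2] yaw(mod pi) -2.6
green px [281. 231.] [260 223  43  11] ctr [669.1  35.8] size [45.  11.2] yaw(mod pi) 85.4
blue px [337. 195.] [335 172   4  46] ctr [635.7  95.7] size [ 2.3 47.7] yaw(mod pi) -2.9
blue px [358. 196.] [342 172  33  49] ctr [638.6 117.6] size [31.3 51.1] yaw(mod pi) -3.0
blue px [333. 229.] [328 223  13  12] ctr [673.   90.6] size [15.2 10.6] yaw(mod pi) 41.5
blue px [359. 232.] [347 230  24   6] ctr [678.2 118.6] size [24.7  5.7] yaw(mod pi) 86.9
(0.92, array([441.9, 186.5,  -0. ]), array([408.,   4.])) (0.7, array([641.2, 117.1,   7.8]), array([346., 189.])) (0.69, array([639.3,  38.3,   8.2]), array([282., 191.])) (0.81, array([643.5, 117.7,   9.7]), array([346., 191.]))
orange px [315. 289.] [304 284  23  11] ctr [ 571.  -267.1] size [52.7 30.2] yaw(mod pi) 7.1
(0.73, array([ 576.2, -267.8,   -0.7]), array([316., 306.]))
t 55.7 eef [638.4  38.6 189.6] rpy [-1.578e+00 -1.000e-03 -5.500e-02] F [ 0.4 -0.1 -0.8] | tool shift cm [ -3.2   -0.83 -29.59] turn_y deg -10.6
```

Call:
apply_moves(increments=[[[-0.4,0,-4.3],[0,0,0],7],[[-0.4,0,-4.3],[0,0,0],7],[[-0.4,0,-4.3],[0,0,0],7],[[-0.4,0,-4.3],[0,0,0],7],[[-0.4,0,-4.3],[0,0,0],7]])

```text
t: 56.3
eef_pos: [604.1, -177.7, 183.1]
tcp_rot: [-1.575, 0.01, -0.05]
ft_force: [-0.4, -0.4, 0.4]
opening: 0.737
```

Call:
apply_moves(increments=[[[-0.4,0,-4.3],[0,0,0],7],[[-0.4,0,-3.5],[0,0,0],7],[[0,0,0],[0,-5.3,0],7],[[0,0,0],[0,-5.3,0],7],[[0,0,0],[0,0,0],7]])

```text
t: 56.92
eef_pos: [588.3, -260.7, 174.9]
tcp_rot: [-1.566, 0.021, 0.134]
ft_force: [0.2, 0.7, 0.0]
opening: 0.735
```

Run:
```python
from h import *
p=cam('wrist'); pack(p,'orange',[576,-267],56,90); print(*net(p,'pack_orange')); save(p,'w11.png')
delta([576,-266.5,24],.13)
```

```text
orange px [279. 189.] [264 165  31  50] ctr [ 571.  -264.6] size [50.  30.1] yaw(mod pi) 6.9
(0.79, array([ 575.2, -258.8,    4.8]), array([284., 188.]))
t 57.0 eef [ 588.5 -260.5  175.3] rpy [-1.566  0.021  0.133] F [ 0.4 -0.2 -0.4] | tool shift cm [-1.01 15.15 -0.5 ] turn_y deg 0.2
```

View pics/w11.png

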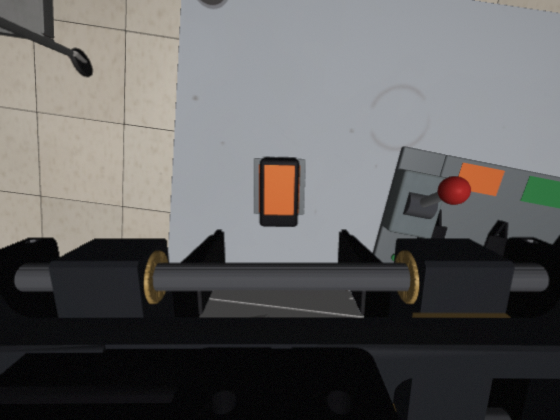

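Call:
apply_moves(increments=[[[-1.4,1,-0.15],[0,0.6,-1.2],7],[[0,3,0],[0,0,0],7],[[0,3,0],[0,0,0],7],[[0,2,0],[0,0,0],7],[[0,0,0],[0,0,0],7]])

```text
t: 57.65
eef_pos: [574.5, -262.3, 82.3]
tcp_rot: [-1.566, -0.0, 0.115]
ft_force: [0.1, -0.8, 1.2]
opening: 0.737
```

Call:
apply_moves(increments=[[[0,0,0],[0,0,0],7],[[0,0,0],[0,0,0],7],[[0,0,0],[0,0,0],7],[[0,0,0],[0,0,0],7],[[0,0,0],[0,0,0],7]])

```text
t: 58.28
eef_pos: [575.7, -262.6, 85.3]
tcp_rot: [-1.569, -0.004, 0.114]
ft_force: [0.1, -0.8, -0.4]
opening: 0.737
```

Run:
```python
from h import *
p=cam('wrist'); pack(p,'orange',[576,-267],56,90); print(*net(p,'pack_orange'))
delta([574.5,-264,24],.12)
```

```text
orange px [278. 225.] [257 192  44  68] ctr [ 571.4 -265.1] size [49.9 30.6] yaw(mod pi) 6.4
(0.77, array([ 575.8, -260.1,    1.6]), array([284., 214.]))
t 58.4 eef [ 575.6 -262.6   85.2] rpy [-1.568 -0.004  0.114] F [0.6 0.2 0.3] | tool shift cm [-0.15  6.11 -0.14] turn_y deg -0.4
```

Call:
apply_moves(increments=[[[-0.1,1.5,-0.18],[0,0,0],7],[[0,2,0],[0,0,0],7],[[0,1.5,0],[0,0,0],7],[[0,0.5,0],[0,0,0],7],[[0,0,0],[0,0,0],7]])

```text
t: 59.0
eef_pos: [574.4, -264.5, 25.7]
tcp_rot: [-1.567, -0.002, 0.113]
ft_force: [0.4, 0.1, 0.3]
opening: 0.743
```

Call:
apply_moves(increments=[[[0,0,0],[0,0,0],7],[[0,0,0],[0,0,0],7],[[0,0,0],[0,0,0],7],[[0,0,0],[0,0,0],7],[[0,0,0],[0,0,0],7]])

```text
t: 59.62
eef_pos: [575.1, -264.8, 27.4]
tcp_rot: [-1.569, -0.004, 0.114]
ft_force: [-1.1, -0.2, -1.0]
opening: 0.735
```

Run:
```python
from h import *
delta([574.5,-264.5,23.5],.114)
```

```text
t 59.6 eef [ 575.1 -264.8   27.4] rpy [-1.569 -0.004  0.114] F [-1.1 -0.2 -1. ] | tool shift cm [-0.06  0.39  0.04] turn_y deg -0.0
```

Call:
apply_moves(increments=[[[0,0.25,0],[0,0,0],7],[[0,0,0],[0,0,0],5.5],[[0,0,0],[0,0,0],4.5],[[0,0,0],[0,0,0],3.5],[[0,0,0],[0,0,0],3.5]])

```text
t: 60.25
eef_pos: [575.1, -264.8, 24.6]
tcp_rot: [-1.569, -0.004, 0.114]
ft_force: [-0.5, 0.4, 0.4]
opening: 0.42
```

Call:
apply_moves(increments=[[[0,0,0],[0,0,0],3.5],[[0,0,0],[0,0,0],3.5],[[0,0,0],[0,0,0],3.5],[[0,0,0],[0,0,0],3.5],[[0,0,0],[0,0,0],3.5]])

```text
t: 60.88
eef_pos: [575.1, -264.8, 24.7]
tcp_rot: [-1.569, -0.004, 0.114]
ft_force: [-0.7, -0.6, -0.2]
opening: 0.419
```

Call:
apply_moves(increments=[[[0,-1,0],[0,0,0],3.5],[[0,-3,0],[0,0,0],3.5],[[0,-4,0],[0,0,0],3.5],[[0,-4,0],[0,0,0],3.5],[[0,-1,0],[0,0,0],3.5]])

```text
t: 61.5
eef_pos: [573.7, -264.7, 158.7]
tcp_rot: [-1.567, -0.002, 0.113]
ft_force: [-0.4, -0.7, -3.5]
opening: 0.418
```

Run:
```python
from h import *
delta([500,-38,150],-.055)
```

```text
t 61.5 eef [ 573.7 -264.7  158.7] rpy [-1.567 -0.002  0.113] F [-0.4 -0.7 -3.5] | tool shift cm [-4.76  0.95 23.35] turn_y deg 9.6
```

Call:
apply_moves(increments=[[[-0.35,0,4.0],[0,0,0],3.5],[[-0.35,0,4.4],[0,0,0],3.5],[[-0.35,0,4.4],[0,0,0],3.5],[[-0.35,0,4.4],[0,0,0],3.5],[[-0.35,0,4.4],[0,0,0],3.5]])

```text
t: 62.12
eef_pos: [529.1, -48.3, 156.1]
tcp_rot: [-1.566, 0.002, 0.109]
ft_force: [0.3, 0.6, -2.6]
opening: 0.42
```

Call:
apply_moves(increments=[[[0,0,1],[0,4.8,0],3.5],[[0,0,0],[0,4.8,0],3.5],[[0,0,0],[0,0,0],3.5],[[0,0,0],[0,0,0],3.5],[[0,0,0],[0,0,0],3.5]])

```text
t: 62.75
eef_pos: [525.3, -34.8, 153.2]
tcp_rot: [-1.565, 0.009, -0.056]
ft_force: [-0.2, 0.1, -2.6]
opening: 0.422
```

Run:
```python
from h import *
delta([535.9,-37.1,35],-.055)
```

```text
t 62.8 eef [525.3 -34.8 153.2] rpy [-1.565  0.009 -0.056] F [-0.2  0.1 -2.6] | tool shift cm [ 1.18 11.81 -0.24] turn_y deg -0.1
```

Call:
apply_moves(increments=[[[1.1,1,-0.24],[-0.2,0,-0.7],3.5],[[0,3,0],[0,0,0],3.5],[[0,3,0],[0,0,0],3.5],[[0,2.5,0],[0,0,0],3.5],[[0,0,0],[0,0,0],3.5]])

```text
t: 63.38
eef_pos: [539.6, -39.4, 53.3]
tcp_rot: [-1.569, -0.008, -0.056]
ft_force: [0.4, -0.2, -2.7]
opening: 0.423
```

Call:
apply_moves(increments=[[[0,0,0],[0,0,0],3.5],[[0,0,0],[0,0,0],3.5],[[0,0,0],[0,0,0],3.5],[[0,0,0],[0,0,0],3.5],[[0,0,0],[0,0,0],3.5]])

```text
t: 64.0
eef_pos: [541.4, -39.8, 56.0]
tcp_rot: [-1.57, -0.013, -0.055]
ft_force: [-0.0, 0.1, -1.8]
opening: 0.421
```

Run:
```python
from h import *
delta([535.9,-37.1,35],-.055)
```

```text
t 64.0 eef [541.4 -39.8  56. ] rpy [-1.57  -0.013 -0.055] F [-0.   0.1 -1.8] | tool shift cm [-0.59  2.09  0.24] turn_y deg -0.0
```

Call:
apply_moves(increments=[[[-0.5,0,0.25],[0,0,0.4],3.5],[[0,0.6,0],[0,0,0],3.5],[[0,0.6,0],[0,0,0],3.5],[[0,0.4,0],[0,0,0],3.5],[[0,0,0],[0,0,0],3.5]])

```text
t: 64.62
eef_pos: [536.0, -36.8, 38.5]
tcp_rot: [-1.57, -0.004, -0.055]
ft_force: [-0.1, 0.6, -2.4]
opening: 0.416
```

Call:
apply_moves(increments=[[[0,0,0],[0,0,0],3.5],[[0,0,0],[0,0,0],3.5],[[0,0,0],[0,0,0],3.5],[[0,0,0],[0,0,0],3.5],[[0,0,0],[0,0,0],3.5]])

```text
t: 65.25
eef_pos: [536.3, -36.9, 38.8]
tcp_rot: [-1.57, -0.005, -0.055]
ft_force: [0.2, -0.4, -2.5]
opening: 0.424
```

Run:
```python
from h import *
delta([535.9,-37.1,35],-.055)
```

```text
t 65.2 eef [536.3 -36.9  38.8] rpy [-1.57  -0.005 -0.055] F [ 0.2 -0.4 -2.5] | tool shift cm [-0.04  0.38 -0.03] turn_y deg -0.0
```

Lower by 4 mm to the apron, then slide.

Call:
apply_moves(increments=[[[0,0.38,0],[0,0,0],3.5],[[0,0,0],[0,0,0],3.5],[[0.8,0,0],[0,0,0],3.5],[[0.8,0,0],[0,0,0],3.5],[[0,0,0],[0,0,0],3.5]])

```text
t: 65.88
eef_pos: [553.8, -37.8, 34.8]
tcp_rot: [-1.57, -0.006, -0.055]
ft_force: [-0.8, 0.5, -2.3]
opening: 0.419
```

Call:
apply_moves(increments=[[[0.8,0,0],[0,0,0],3.5],[[0.8,0,0],[0,0,0],3.5],[[0,0,0],[0,0,0],3.5],[[0,0,0],[0,0,0],3.5],[[0,0,0],[0,0,0],3.5]])

```text
t: 66.5
eef_pos: [570.7, -38.7, 34.7]
tcp_rot: [-1.57, -0.005, -0.055]
ft_force: [-0.8, -0.8, -2.8]
opening: 0.42
```

Run:
```python
from h import *
delta([633.7,-42.5,34.9],-.055)
```

```text
t 66.5 eef [570.7 -38.7  34.7] rpy [-1.57  -0.005 -0.055] F [-0.8 -0.8 -2.8] | tool shift cm [ 6.31  0.01 -0.03] turn_y deg -0.0
```

Call:
apply_moves(increments=[[[0.9,0,0],[0,0,0],3.5],[[0.9,0,0],[0,0,0],3.5],[[0.9,0,0],[0,0,0],3.5],[[0.9,0,0],[0,0,0],3.5],[[0,0,0],[0,0,0],3.5]])

```text
t: 67.12
eef_pos: [609.6, -40.9, 34.9]
tcp_rot: [-1.57, -0.005, -0.055]
ft_force: [-0.2, -0.0, -2.0]
opening: 0.419
```

Call:
apply_moves(increments=[[[0.6,0,0],[0,0,0],3.5],[[0.6,0,0],[0,0,0],3.5],[[0.6,0,0],[0,0,0],3.5],[[0.6,0,0],[0,0,0],3.5],[[0,0,0],[0,0,0],3.5]])

```text
t: 67.75
eef_pos: [633.3, -42.1, 35.1]
tcp_rot: [-1.57, -0.001, -0.055]
ft_force: [0.5, 0.4, -2.5]
opening: 0.419
```

Call:
apply_moves(increments=[[[0.3,0,0],[0,0,-0.3],3.5],[[0.4,0,0],[0,0,-0.3],3.5],[[0.4,0,0],[0,0,0],3.5],[[0.4,0,0],[0,0,0],3.5],[[0.4,0,0],[0,0,0],3.5]])

```text
t: 68.38
eef_pos: [634.0, -42.0, 35.6]
tcp_rot: [-1.568, 0.03, -0.054]
ft_force: [-21.7, 0.1, 14.3]
opening: 0.419
```

Run:
```python
from h import *
delta([633.7,-42.5,34.9],-.055)
```

```text
t 68.4 eef [634.  -42.   35.6] rpy [-1.568  0.03  -0.054] F [-21.7   0.1  14.3] | tool shift cm [-0.02  0.07 -0.05] turn_y deg 0.0
```

Call:
apply_moves(increments=[[[0,0,0],[0,0,0],3.5],[[0,0,0],[0,0,0],4.5],[[0,0,0],[0,0,0],5.5],[[0,0,0],[0,0,0],6],[[0,-1,0],[0,0,0],6]])

```text
t: 69.0
eef_pos: [634.4, -42.1, 45.8]
tcp_rot: [-1.568, 0.029, -0.055]
ft_force: [-0.5, -0.4, 0.3]
opening: 0.628
```

Call:
apply_moves(increments=[[[0,-2,0],[0,0,-1],6],[[0,-3,0],[0,0,-0.6],6],[[0,-4,0],[0,0,0],6],[[0,-4,0],[0,0,0],7],[[0,-1,0],[0,0,0],7]])

```text
t: 69.62
eef_pos: [635.5, -42.5, 196.5]
tcp_rot: [-1.569, -0.007, -0.054]
ft_force: [-0.1, -0.1, -1.1]
opening: 0.729
```

Call:
apply_moves(increments=[[[-1,-1,2],[0,0,0],6],[[-1,-1,2],[0,0,0],4],[[-1,-1,2],[0,0,0],2],[[-1,-1,2],[0,0,0],0],[[0,0,0],[0,0,0],0]])

```text
t: 70.25
eef_pos: [595.6, 46.6, 238.7]
tcp_rot: [-1.568, -0.006, -0.053]
ft_force: [0.5, -0.6, 0.8]
opening: 0.267
```

Run:
```python
from h import *
p=cam('wrist'); save(p,'w12.png')
for c,x in [('blue',(642.5,117.2)),('green',(638.1,37.3)),('orange',(633.7,-42.5))]:
    pack(p,c,x,66,25); print(*net(p,'pack_'+c))
for n in ['wrist','scene','side']:
    p=cam(n); print(n,'lever',*net(p,'power_lever_tip'),'gauge',*net(p,'gauge'))
    m=cv2.inRange(cv2.cvtColor(p['img'],cv2.COLOR_RGB2HSV),(0,170,90),(3,255,255))|cv2.inRange(cv2.cvtColor(p['img'],cv2.COLOR_RGB2HSV),(176,170,90),(180,255,255))
    N,l,st,c=cv2.connectedComponentsWithStats(m)
    for i in range(1,N):
        X=onz(p,[c[i]],85)[0]
        if st[i,4]>15 and abs(X-[550,-110,85]).max()<80: print(' red',c[i].round(1),st[i,4],X.round(1))
delta([500,-108,90],-.055)
```

```text
blue px [341. 221.] [328 205  27  34] ctr [634.2 117.7] size [31.6 42.2] yaw(mod pi) -2.7
(0.88, array([642.7, 116.7,  11.2]), array([332., 216.]))
green px [275. 224.] [263 205  25  40] ctr [633.8  37.3] size [29.9 49.9] yaw(mod pi) -3.1
(0.92, array([439.7, 186.2,   0.5]), array([383.,  58.])) (0.71, array([603.1,  39.2,  -3.6]), array([276., 190.])) (0.61, array([637.2,  36.6,  12.1]), array([275., 216.]))
orange px [210. 221.] [196 205  28  34] ctr [625.4 -41.9] size [31.1 42. ] yaw(mod pi) -3.2
(0.63, array([631.7, -39. ,   9.5]), array([222., 214.]))
wrist lever (0.84, array([ 544.4, -111.9,   85.3]), array([135., 159.])) gauge
 red [135.2 159.7] 402 [ 545.3 -111.5   85. ]
scene lever (0.6, array([ 545. , -111.6,   87.4]), array([335., 248.])) gauge (0.65, array([641.4, 115.5,   8. ]), array([303., 210.]))
 red [335.  245.8] 21 [ 552.3 -105.    85. ]
side lever (0.44, array([ 547.6, -108.5,   86.8]), array([296., 243.])) (0.28, array([598.6,  35.7,  -1.7]), array([304., 238.])) gauge (0.55, array([477.1, 324. ,   6.8]), array([255., 191.])) (0.5, array([522.5, 561.5,   0. ]), array([261., 161.]))
 red [294.8 243. ] 45 [ 545.9 -106.9   85. ]
t 70.9 eef [596.3  44.4 237.8] rpy [-1.568 -0.005 -0.055] F [0.6 0.4 0.1] | tool shift cm [ -8.85  14.69 -15.79] turn_y deg -0.0
```

Call:
apply_moves(increments=[[[-2.2,0,-3.8],[0,0,0],0],[[-2.2,0,-3.8],[0,0,0],0],[[-2.2,0,-3.8],[0,0,0],0],[[-2.0,0,-3.6],[0,0,0],0],[[0,0,0],[0,0,0],0]])

```text
t: 71.53
eef_pos: [499.7, -104.4, 236.7]
tcp_rot: [-1.569, -0.006, -0.054]
ft_force: [0.5, -0.8, -0.4]
opening: 0.003
```

Call:
apply_moves(increments=[[[0,3,0],[0,0,0],0],[[0,3,0],[0,0,0],0],[[0,3,0],[0,0,0],0],[[0,0,0],[0,0,0],0],[[0,0,0],[0,0,0],0]])

```text
t: 72.15
eef_pos: [503.1, -102.8, 146.3]
tcp_rot: [-1.569, -0.01, -0.054]
ft_force: [-0.3, 0.4, 0.3]
opening: 0.006
```

Run:
```python
from h import *
delta([500,-109,72],-.055); print(readout.state()['opening'])
```

```text
t 72.2 eef [ 503.1 -102.8  146.3] rpy [-1.569 -0.01  -0.054] F [-0.3  0.4  0.3] | tool shift cm [-0.36  7.43 -0.64] turn_y deg 0.1
0.006186962102640588
```

Call:
apply_moves(increments=[[[-0.4,1,-0.65],[0,0,0],0],[[0,3,0],[0,0,0],0],[[0,2.5,0],[0,0,0],0],[[0,0.5,0],[0,0,0],0],[[0,0,0],[0,0,0],0]])

```text
t: 72.78
eef_pos: [501.0, -110.8, 77.6]
tcp_rot: [-1.571, -0.017, -0.054]
ft_force: [-0.4, -0.7, -0.2]
opening: 0.003
```

Call:
apply_moves(increments=[[[1,0,0],[0,0,0],0],[[1.2,0,0],[0,0,0],0],[[1.2,0,0],[0,0,0],0],[[1.2,0,0],[0,0,0],0],[[0,0,0],[0,0,0],0]])

```text
t: 73.4
eef_pos: [551.6, -113.8, 81.1]
tcp_rot: [-1.572, -0.021, -0.053]
ft_force: [-0.2, 1.1, -0.9]
opening: 0.003
```

Run:
```python
from h import *
c,s=np.cos(-.055),np.sin(-.055); Rm=np.array([[c,-s],[s,c]]); O=np.array([600.2,39.4])
delta([*(O+Rm@[-15,-153]),72],-.055)
```

```text
t 73.4 eef [ 551.6 -113.8   81.1] rpy [-1.572 -0.021 -0.053] F [-0.2  1.1 -0.9] | tool shift cm [2.49 0.96 0.26] turn_y deg 0.1
```

Call:
apply_moves(increments=[[[0.6,0.4,0.1],[0,0,0],0],[[0.6,0.3,0.1],[0,0,0.5],0],[[0.6,0.1,0],[0,0,0.5],0],[[0.4,0.1,0],[0,0,0],0],[[0.4,0,0],[0,0,0],0]])

```text
t: 74.03
eef_pos: [576.2, -112.6, 71.0]
tcp_rot: [-1.571, 0.006, -0.053]
ft_force: [-24.8, -2.6, 16.0]
opening: 0.006
```

Run:
```python
from h import *
delta([575,-112,72],-.055)
for n in ['side','scene','wrist']:
    p=cam(n); print(n,*net(p,'power_lever_tip'))
```

```text
t 74.0 eef [ 576.2 -112.6   71. ] rpy [-1.571  0.006 -0.053] F [-24.8  -2.6  16. ] | tool shift cm [-0.13 -0.1   0.06] turn_y deg 0.1
side (0.49, array([633.4, -41.4,  11.2]), array([321., 248.])) (0.38, array([ 602.7, -110.8,   82.5]), array([316., 243.]))
scene (0.51, array([ 600.2, -118.5,   86.6]), array([350., 239.]))
wrist
```

Call:
apply_moves(increments=[[[-0.5,0,0],[0,0,0],0],[[-2,0,0],[0,0,0],0],[[-3,-1,0],[0,0,0],0],[[-2,-3,0],[0,0,0],0],[[0,-3,0],[0,0,0],0]])

```text
t: 74.95
eef_pos: [498.8, -108.5, 141.3]
tcp_rot: [-1.571, 0.007, -0.054]
ft_force: [-0.1, -0.4, -0.3]
opening: 0.0
```

Call:
apply_moves(increments=[[[0,-5,2],[0,0,0],0],[[0,-4,3],[0,0,0],0],[[0,0,4],[0,0,0],0],[[0,0,0],[0,0,0],0],[[0,0,0],[0,0,0],0]])

```text
t: 75.58
eef_pos: [505.9, -17.0, 237.4]
tcp_rot: [-1.571, -0.002, -0.055]
ft_force: [0.6, 0.5, -0.8]
opening: 0.007
```

Run:
```python
from h import *
print(readout.state()['eef_pos'].round(1),readout.state()['ft_force'].round(1))
T=[]
for n in ['side','scene','wrist']:
    p=cam(n); print(n,'lever',*net(p,'power_lever_tip'),'gauge',*net(p,'gauge'))
    for c,x in [('blue',(642.5,117.2)),('green',(638.1,37.3)),('orange',(633.7,-42.5))]:
        pack(p,c,x,66,25)
    if n=='side': a=p['img'][160:280,230:360,::-1]
    elif n=='wrist': w=p['img'][:,:,::-1]
    else: b=p['img'][150:290,200:370,::-1]
W=cv2.resize(w,(400,300),interpolation=cv2.INTER_AREA)
A=cv2.resize(a,(325,300),interpolation=cv2.INTER_CUBIC);B=cv2.resize(b,(364,300),interpolation=cv2.INTER_CUBIC)
I=np.zeros((600,800,3),np.uint8);I[:300,:325]=A;I[:300,400:764]=B;I[300:,:400]=W;cv2.imwrite('pics/fin.png',I)
```

```text
[505.9 -17.  237.4] [ 0.6  0.5 -0.8]
side lever (0.73, array([485.2, 327.6,  47.5]), array([257., 180.])) (0.45, array([ 600.5, -110.9,   82.8]), array([315., 243.])) gauge (0.7, array([479.7, 328.2,   3.2]), array([256., 191.])) (0.22, array([481.7, 324.5,  46.9]), array([256., 181.]))
blue px [312. 204.] [304 201  18   7] ctr [637.1 114. ] size [56.6 32.9] yaw(mod pi) 0.7
green px [316. 217.] [307 214  19   8] ctr [633.   38.6] size [52.5 36. ] yaw(mod pi) 0.9
orange px [320. 233.] [310 229  20   8] ctr [627.8 -40.7] size [35.  53.8] yaw(mod pi) -8.4
scene lever (0.65, array([ 599. , -115.3,   82.1]), array([349., 240.])) gauge (0.7, array([480.4, 321.1,   0.8]), array([224., 203.]))
green px [319. 211.] [311 205  18  12] ctr [634.5  36.3] size [29.8 49.6] yaw(mod pi) -3.1
orange px [337. 225.] [328 219  20  13] ctr [629.5 -42.8] size [32.2 51.7] yaw(mod pi) -3.9
wrist lever gauge (0.36, array([ 383.1, -355.3,   -3.4]), array([ 22., 109.]))
blue px [391. 299.] [379 291  25  18] ctr [652.  116.8] size [31.6 24.5] yaw(mod pi) 86.8
```

View pics/fin.png

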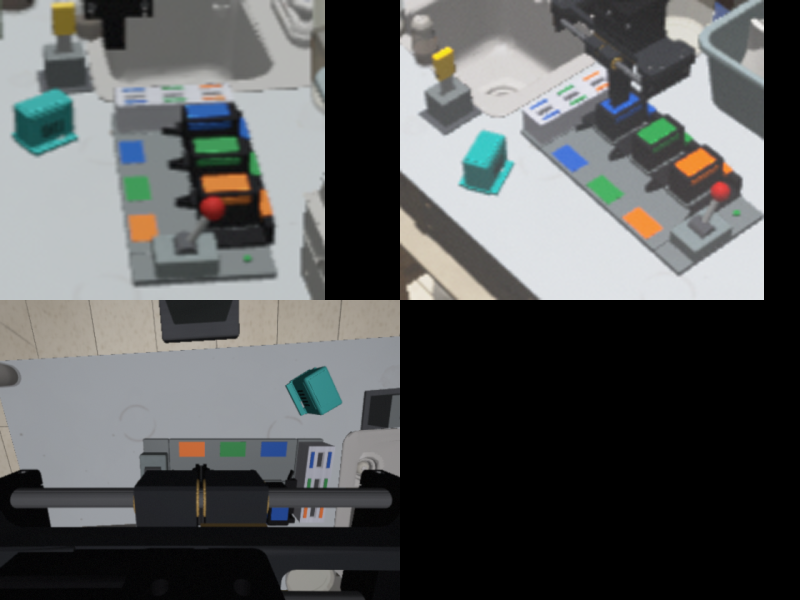

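The final composite shows all three packs home against the end wall, with their tops in line. The lever ball is over to the far side and the gauge stands in its stand. Handing in.

```bash
python3 -c "
from cell import env,readout
print(env.job_done()); print(readout.state()['t'])"
```

```text
the job is handed in; nothing more can be done
None
the job is handed in; nothing more can be done
```

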